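# Set out the desk-kit order on and around its two gift boxes

### The arm

A 7-joint arm with a two-finger parallel gripper is mounted at the origin on a cart in front of the work surface, level with it; the furniture and walls round the work are solid. World frame = base frame: x ahead of the robot, y to its left, z up, the work surface at z = 0. Lengths are in mm, angles in rad, forces in N, time in s.
With the tool pointing down it reaches from about 400 to 850 mm from the base axis. Payload 4.5 kg.
Tool frame: the origin (TCP) lies on the front face of the gripper's body, between the roots of the fingers; the fingertips stand 64 mm ahead of it and the grasp point (between the pads) lies 45 mm ahead of it; z points along the fingers, y is the direction in which the jaws open and shut (so a half turn about z gives the same grasp; the last joint's range is limited). The gripper opens to 88 mm and grips with 3 to 60 N. Pads are 18 mm wide; open, the fingers measure 123 mm over their backs; the gripper's body (75 mm by 187 mm) begins 45 mm behind the grasp point.
Start: joints at [1.368, 0.689, -0.195, 1.565, 0.157, 0.902, -0.215], TCP at [146.647, -607.571, 302.743] pointing down, gripper open.
Joint ranges: [-3.01, 3.01], [-0.46, 2.08], [-1.47, 1.51], [0.13, 2.56], [-1, 4.14], [0.04, 2.09], [-2.66, 2.66]. Speed limits (rad/s): [2.57, 2.57, 3.14, 3.14, 3.14, 3.14, 3.14].

### API

Orientations are given as [roll, pitch, yaw] about the fixed x, y, z axes, in that order (R = Rz(yaw) Ry(pitch) Rx(roll)).
In Python, from cell import manip gives the robot as it stands.
- The arm moves only by the tool step_arm, never from a script. Its argument "moves" is a list of rows, each an object of numbers: "dx", "dy", "dz": the shift along the tool's x, y, z in m; "ax", "ay", "az": the turn, a rotation vector about the tool's x, y, z in rad; "claw": the closure in counts, from 0 (fully open) to 255 (shut). A call has exactly 10 rows; each row is the pose to reach, as a shift and turn from the pose commanded when the call began, along the tool's axes at that moment; what a row does not reach only later rows make up. A row lasts 1/8 s, in which the tool goes at most 62.5 mm and 10.7 degrees, less where a joint would pass 70% of its speed; a pose out of reach is approached as far as the arm can. A call with a gripper value outside its range is refused whole. The fingers move at their own pace and stop on an object; the grip force is fixed at half the most. Time passes only in rows, so rows that repeat a pose let the fingers close, or fill a call up. It gives the time, the measured TCP pose, the force and the opening at its end, in the units of the state.
- manip.get_obs(): the state, without advancing time (a new reading comes with each control period).
- manip.get_image(name): name is "side" or "top" or "wrist"; returns a dict with "image" (480x640x3 uint8, red, green, blue), "camera_matrix" (3x3 intrinsics, pixels), "k1" (the pictures are not rectified: a ray, as slopes to the right and down, at radius r is drawn at 1 + k1 r^2 times it, then the intrinsics apply), "extrinsics" (4x4, takes a point from camera to world coordinates). Camera axes: x right, y down, z forward; pixel columns grow to the right and rows downward; lengths in mm; the calibration is good to about 2 mm. A picture is of the moment at which its call begins. There is no depth.
- manip.finish_job(): hands the job in, once; it reports no verdict.
Trained networks look in a picture, given as the dict that the camera call returned (one of the last four; its "shot" number tells which), for a name from the list of things; names that differ only in an ending like _2 or _b are one class to them, and where a whole thing is asked for, a point or a joint stands for the part that bears it (a point fixed in the world has none). Each returns a list of dicts, best first, with "conf" (0 to 1); they miss things now and then, are a little off and sometimes report something else, mostly with a low value. They report only what shows in the picture. A call takes as long as a camera call.
- manip.boxes_of(label, picture): "extent" ([left, top, right, bottom] as shares, 0 to 1, of the picture: columns of its width, rows of its height, round what is visible of it).
- manip.silhouettes(label, picture): "pixels" (480x640 bool, what is visible of it) and "extent" ([left, top, right, bottom] as shares, 0 to 1, of the picture: columns of its width, rows of its height, round what is visible of it).
- manip.pinpoint(label, picture): "point" ([column, row] as shares, 0 to 1, of the picture: columns of its width, rows of its height: a listed point, or the origin of a listed thing).
The state is a dict: "time_s": time; "joint_pos": joint angles; "joint_velocities": joint speeds; "tau": joint torques, N m; "eef_pos": TCP position; "eef_rot": TCP orientation; "ft_force": force on the tool from outside, world axes, zero at the start; "wrist_torque": the same for the moment, N m; "gripper_width": finger opening in mm.
Only numpy, scipy, OpenCV 4.12 (cv2) and the standard library are available. Lean on these libraries where they do the work, as an engineer would, in place of code of your own. Each camera call takes 0.05 s, during which the arm holds its last target.

### The job

Set out this order around the two closed white gift boxes that stand side by side: lay the calculator face up on the larger box, centred and lengthwise along the lid, and the small tape roll flat in the middle of the smaller box's lid. Put the black power adapter flat on the table exactly midway between the centres of the two boxes, lengthwise parallel to them, and lay the large tape roll flat on the table straight behind the adapter (on its far side from the robot, in line with its length) with a gap of about 25 mm between them. Leave the green coaster stack on the table where it is.

Things in the scene. Friction and masses are not known exactly. Their poses are not given: they have to be found in the camera images.
- large_box_center (a point): closed white gift box, the larger one, 85 x 165 x 50 mm high, fixed to the table. Point at its centre, 25 mm above the table; x along its 85 mm width, y along its 165 mm length, z up. Its length runs roughly front to back as the robot sees it. Either box may be the left one. (The white sleeve box with its green tray half out, close to the robot, is not one of the two.)
- small_box_center (a point): closed white gift box, the smaller one, 80 x 120 x 42 mm high, fixed to the table, parallel to the larger box and level with it at its side (the line between their centres runs along their widths; centres 260 mm apart). Point at its centre, 21 mm above the table; x along its 80 mm width, y along its 120 mm length, z up.
- calculator_center (a point): dark flat desk calculator, loose, 118 x 70 mm and 12 to 14 mm high, lying face up, 0.11 kg or so. Point at its centre, 6 mm above its underside; x along its 118 mm length, y across its 70 mm width, z up out of its face. Grasp across the 70 mm.
- adapter_center (a point): black power adapter brick without cables, loose, 56 x 116 x 34 mm high, 0.28 kg or so. Point at its centre, 17 mm above its underside; x across its 56 mm width, y along its 116 mm length, z up.
- large_roll_center (a point): large pale-brown tape roll lying flat near the boxes (other rolls far off at the right of the table are not meant), loose, outer diameter 96 mm, 45 mm high, open hole of 58 mm diameter, so a ring wall 19 mm thick, 0.18 kg or so. Point at the middle of the hole, 22.5 mm above its underside; z up along its axis. Can be grasped by the ring wall, one finger in the hole.
- small_roll_center (a point): small narrow blue-green tape roll lying flat, loose, outer diameter 60 mm, 15 mm high, open hole of about 47 mm diameter, 0.03 kg or so. Point at the middle of the hole, 7.5 mm above its underside; z up along its axis. Can be grasped across its whole diameter.
- coasters_center (a point): bystander: stack of green square felt coasters, loose, 97 x 97 x 21 mm, lying left of the far end of the work; not to be moved. Point at its centre, 10.5 mm above the table.

How it is judged:
By the outcome, as a careful person would: the job done as asked, in the order asked, and still so for the second after the job is handed in, with the robot touching nothing.
It also fails if it takes over 115 s, if anything falls off the work surface, if the arm or the gripper's body presses on something with over 40 N, if the wrist force passes 120 N, or if a joint passes its speed limit or range.

## Working session

There is one attempt and no reset: what is moved stays moved. The work goes in short steps, Python scripts to look and compute and a tool call to move; the robot and the scene stay as the last step left them, time stands still between calls to the robot, and variables do not carry over. Pictures are saved under pics/ and viewed, and the job is handed in when it is done.

Besides the shell and the picture viewer there is one more tool, called by a JSON object that holds its "api" and its "payload". step_arm: Moves the arm, as the interface text tells. Its arguments: {"type":"object","properties":{"moves":{"type":"array","items":{"type":"object","properties":{"dx":{"type":"number"},"dy":{"type":"number"},"dz":{"type":"number"},"ax":{"type":"number"},"ay":{"type":"number"},"az":{"type":"number"},"claw":{"type":"number"}}}}},"required":["moves"]}

```bash
ls; mkdir -p pics
python3 - <<'E'
from cell import manip
import cv2
print(manip.get_obs())
for n in ("side","top","wrist"):
    p=manip.get_image(n); cv2.imwrite(f"pics/{n}0.png",p["image"][:,:,::-1])
    print(n,p["camera_matrix"],p["k1"],p["extrinsics"],p["shot"])
E
```

```text
pics
{'time_s': 0.0, 'joint_pos': array([ 1.36776216,  0.69001684, -0.19450878,  1.56632657,  0.15728123,
        0.90247999, -0.2150628 ]), 'joint_velocities': array([-7.05863038e-04,  6.76550820e-04,  3.00452952e-06, -1.99937348e-04,
        7.17011987e-04, -6.57640068e-04, -1.83032534e-03]), 'tau': array([ 1.53981973e-04, -5.27570271e+01, -1.26696981e+00, -1.53434283e+01,
       -5.26186056e-02,  6.63921994e-03,  1.56690976e-04]), 'eef_pos': array([ 146.48495635, -607.07056782,  301.89392825]), 'eef_rot': array([-3.13975461e+00,  1.15608181e-04,  2.36938065e-01]), 'ft_force': array([-0.42506074, -0.00350805,  0.58697906]), 'wrist_torque': array([-0.01109837, -0.00900355,  0.0366546 ]), 'gripper_width': 88.39146888534513}
side [[441.68905728   0.         316.29462557]
 [  0.         441.68905728 242.6767973 ]
 [  0.           0.           1.        ]] 0.035459037826325604 [[ 9.32614660e-01 -2.21530931e-01  2.84875310e-01  2.50315398e+02]
 [-3.60486604e-01 -5.35335368e-01  7.63849103e-01 -7.47547055e+02]
 [-1.67123741e-02 -8.15070605e-01 -5.79120545e-01  6.41444632e+02]
 [ 0.0000000
[... 206 characters left out ...]
4716 [[ 2.54475509e-02 -9.88393629e-01  1.49768010e-01  3.65318344e+02]
 [-9.99610406e-01 -2.34404110e-02  1.51519926e-02 -9.43726192e+00]
 [-1.14655092e-02 -1.50095242e-01 -9.88605058e-01  1.20209353e+03]
 [ 0.00000000e+00  0.00000000e+00  0.00000000e+00  1.00000000e+00]] 2
wrist [[386.04253242   0.         316.11299185]
 [  0.         386.04253242 240.06794243]
 [  0.           0.           1.        ]] -0.05820805119469835 [[ 2.35209200e-01 -9.30508763e-01 -2.80766940e-01  2.19453309e+02]
 [-9.71941577e-01 -2.25921214e-01 -6.54917972e-02 -5.91402227e+02]
 [-2.49051678e-03  2.88293336e-01 -9.57538903e-01  3.84823485e+02]
 [ 0.00000000e+00  0.00000000e+00  0.00000000e+00  1.00000000e+00]] 3
```

View pics/top0.png

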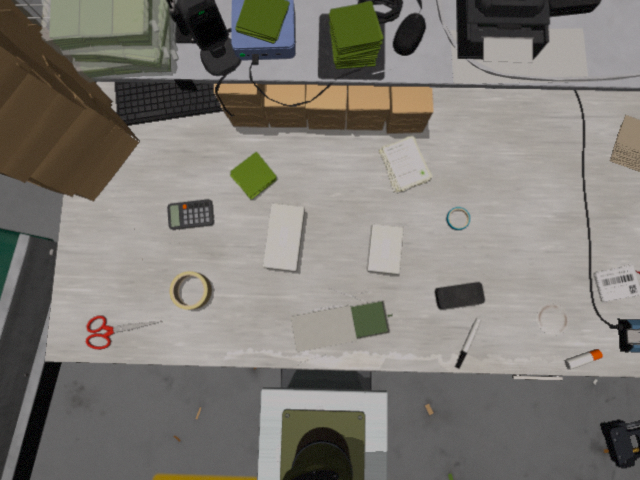

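View pics/side0.png

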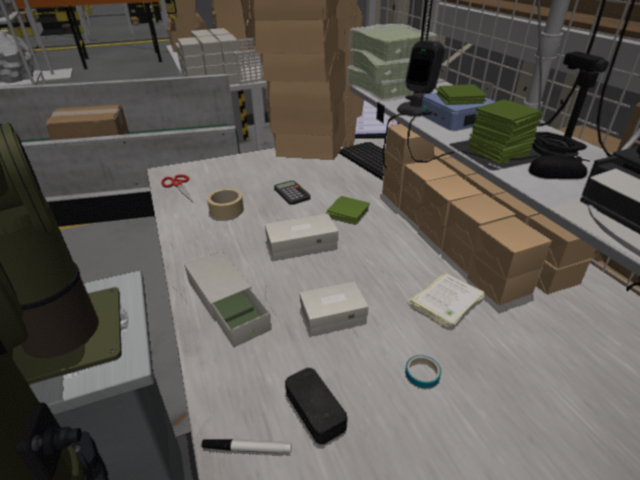

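```bash
cat > h.py <<'E'
from cell import manip
import numpy as np, cv2
from scipy.optimize import minimize
from scipy.spatial.transform import Rotation as R
def proj(P,pic):
    K=pic["camera_matrix"];E=pic["extrinsics"]
    c=(np.asarray(P,float)-E[:3,3])@E[:3,:3]
    s=c[:,:2]/c[:,2:]; r2=(s**2).sum(1,keepdims=True); s=s*(1+pic["k1"]*r2)
    return s*[K[0,0],K[1,1]]+[K[0,2],K[1,2]]
def ray(uv,pic,z):
    K=pic["camera_matrix"];E=pic["extrinsics"]
    d=(np.atleast_2d(np.asarray(uv,float))-[K[0,2],K[1,2]])/[K[0,0],K[1,1]]; s=d.copy()
    for _ in range(20): s=d/(1+pic["k1"]*(s**2).sum(1,keepdims=True))
    v=np.c_[s,np.ones(len(s))]@E[:3,:3].T; o=E[:3,3]
    return o+v*((z-o[2])/v[:,2])[:,None]
DIM=dict(large_box_center=(85,165,50),small_box_center=(80,120,42),calculator_center=(118,70,13),
 adapter_center=(56,116,34),large_roll_center=(96,96,45),small_roll_center=(60,60,15),coasters_center=(97,97,21))
def model(n,x,y,yaw,z0=0):
    a,b,c=DIM[n]
    if 'roll' in n:
        t=np.linspace(0,2*np.pi,48,endpoint=False); p=np.c_[np.cos(t)*a/2,np.sin(t)*a/2]
    else:
        p=np.array([[1,1],[1,-1],[-1,-1],[-1,1]])*[a/2,b/2]
    p=p@np.array([[np.cos(yaw),np.sin(yaw)],[-np.sin(yaw),np.cos(yaw)]])+[x,y]
    return np.r_[np.c_[p,np.full(len(p),z0)],np.c_[p,np.full(len(p),z0+c)]]
S=8
def poly(n,q,pic,z0):
    h=cv2.convexHull(proj(model(n,*q,z0),pic).astype(np.float32))
    return h
def fit(n,pics,q0,masks,z0=0,hull=True):
    """IoU fit of model outline to mask hulls"""
    dts=[]
    hulls=[]
    for m in masks:
        k,l,st,_=cv2.connectedComponentsWithStats(m.astype(np.uint8))
        i=1+np.argmax(st[1:,4]); ys,xs=np.where(l==i)
        # pixel squares corners
        pts=np.concatenate([np.c_[xs+a,ys+b] for a in(-.5,.5) for b in(-.5,.5)]).astype(np.float32)
        hulls.append(cv2.convexHull(pts))
    def cost(q):
        s=0
        for pic,h in zip(pics,hulls):
            g=poly(n,q,pic,z0)
            a,_=cv2.intersectConvexConvex(h,g)
            s+=1-a/(cv2.contourArea(h)+cv2.contourArea(g)-a+1e-9)
        return s/len(pics)
    best=None
    for dy in ((0,) if 'roll' in n else (0,-.3,.3)):
        q=np.array(q0,float)+[0,0,dy]
        sim=np.array([q,q+[12,0,0],q+[0,12,0],q+[0,0,.15]])
        r=minimize(cost,q,method='Nelder-Mead',options=dict(initial_simplex=sim,xatol=.02,fatol=1e-6,maxiter=600))
        if best is None or r.fun<best.fun: best=r
    return best.x,best.fun
def sil(n,pic,near=None):
    d=manip.silhouettes(n,pic)
    return d
E
python3 - <<'E'
from h import *
top=manip.get_image("top"); side=manip.get_image("side")
g=dict(large_box_center=(285,238,0),small_box_center=(386,250,0),calculator_center=(190,214,1.5),adapter_center=(460,296,1.6),large_roll_center=(190,291,0),small_roll_center=(458,218,0),coasters_center=(254,175,.5))
for n,(u,v,yaw) in g.items():
    x,y,_=ray([u,v],top,DIM[n][2]/2)[0]
    mt=sil(n,top); ms=sil(n,side)
    info=[[ (round(d['conf'],2),[int(e*s) for e,s in zip(d['extent'],(640,480,640,480))]) for d in m] for m in (mt,ms)]
    print(n,(round(x),round(y)),info)
    uv=np.array([u,v])
    def pick(m,pic):
        c=proj([[x,y,DIM[n][2]/2]],pic)[0]
        ok=[d for d in m if d['extent'][0]*640-10<c[0]<d['extent'][2]*640+10 and d['extent'][1]*480-10<c[1]<d['extent'][3]*480+10]
        return ok[0]['pixels'] if ok else None
    a,b=pick(mt,top),pick(ms,side)
    for pp,mm in (([top],[a]),([side],[b]),([top,side],[a,b])):
        if all(m is not None for m in mm):
            q,f=fit(n,pp,(x,y,yaw),mm); print('   ',np.round(q,2).tolist(),round(f,3))
E
```

```text
large_box_center (528, 109) [[(0.55, [263, 203, 304, 271])], [(0.7, [266, 213, 338, 258])]]
    [529.65, 110.8, -1.66] 0.02
    [530.01, 109.75, 1.47] 0.025
    [530.08, 110.77, 1.48] 0.023
small_box_center (504, -152) [[(0.7, [367, 223, 401, 273])], [(0.96, [300, 283, 369, 331])]]
    [505.58, -148.57, 1.49] 0.033
    [507.68, -147.56, 1.47] 0.017
    [506.76, -147.87, 1.48] 0.034
calculator_center (589, 366) [[(0.97, [170, 195, 214, 231])], [(0.8, [271, 181, 312, 205]), (0.63, [288, 367, 347, 446])]]
    [588.62, 364.21, 1.69] 0.063
    [587.97, 362.23, 1.69] 0.082
    [588.28, 363.57, 1.68] 0.076
adapter_center (391, -341) [[(0.64, [434, 285, 483, 305])], [(0.57, [286, 372, 345, 445])]]
    [393.09, -338.15, 0.18] 0.063
    [394.04, -340.33, 3.3] 0.051
    [393.8, -339.29, 0.17] 0.064
large_roll_center (386, 347) [[(0.84, [169, 270, 209, 309]), (0.56, [433, 284, 483, 309])], [(0.58, [203, 188, 247, 216])]]
    [389.11, 345.03, 0.13] 0.035
    [389.81, 342.21, 0.07] 0.022
    [389.37, 344.27, 0.07] 0.038
small_roll_center (595, -342) [[(0.72, [448, 207, 469, 230])], [(0.7, [404, 354, 441, 386])]]
    [592.33, -340.25, 0.2] 0.045
    [593.27, -343.15, 0.15] 0.043
    [593.16, -341.78, 0.07] 0.066
coasters_center (698, 200) [[(0.63, [230, 151, 277, 199])], [(0.59, [326, 195, 370, 222])]]
    [697.09, 202.26, 0.7] 0.057
    [697.93, 203.34, 0.71] 0.089
    [697.32, 202.67, 0.72] 0.074
```

```bash
cat > plan.py <<'E'
from h import *
def plan(*wps):
    """wps world (x,y,z,yaw): prints rows' dx.. relative to the present measured pose"""
    o=manip.get_obs(); p=o['eef_pos']; Rm=R.from_euler('xyz',o['eef_rot'])
    # tool assumed to be levelled: commanded roll = pi
    yaw0=o['eef_rot'][2]; Rc=R.from_euler('xyz',[np.pi,0,yaw0])
    print('now',p.round(1),o['eef_rot'].round(4),'t',round(o['time_s'],2),'F',o['ft_force'].round(1),'w',round(o['gripper_width'],1))
    for w in wps:
        d=Rc.inv().apply(np.array(w[:3])-p)/1000
        a=(w[3]-yaw0+np.pi)%(2*np.pi)-np.pi
        print(w,'d',d.round(4).tolist(),'az',round(-a,3))
E
python3 - <<'E'
from plan import *
plan((400,-480,300,.8),(600,-200,300,1.2))
E
```

```text
now [ 146.7 -607.6  302.8] [ 3.1415 -0.      0.2369] t 0.95 F [-0.3  0.3 -0.2] w 88.4
(400, -480, 300, 0.8) d [0.2762, -0.0646, 0.0028] az -0.563
(600, -200, 300, 1.2) d [0.5363, -0.2898, 0.0028] az -0.963
```

{"api": "step_arm", "payload": {"moves": [{"dx": 0.276,"dy": -0.065,"az": -0.56},{"dx": 0.276,"dy": -0.065,"az": -0.56},{"dx": 0.276,"dy": -0.065,"az": -0.56},{"dx": 0.276,"dy": -0.065,"az": -0.56},{"dx": 0.536,"dy": -0.29,"az": -0.96},{"dx": 0.536,"dy": -0.29,"az": -0.96},{"dx": 0.536,"dy": -0.29,"az": -0.96},{"dx": 0.536,"dy": -0.29,"az": -0.96},{"dx": 0.536,"dy": -0.29,"az": -0.96},{"dx": 0.536,"dy": -0.29,"az": -0.96}]}}

```text
invalid input
```

Run:
```python
from plan import *
plan((600,100,280,1.6),(588,364,260,1.69))
print(manip.get_obs()['joint_pos'].round(2))
```

```text
now [ 146.7 -607.6  302.8] [ 3.1415 -0.      0.2369] t 0.95 F [-0.3  0.3 -0.2] w 88.4
(600, 100, 280, 1.6) d [0.6067, -0.5814, 0.0228] az -1.363
(588, 364, 260, 1.69) d [0.657, -0.8409, 0.0428] az -1.453
[ 1.37  0.69 -0.19  1.57  0.16  0.9  -0.22]
```

Probably all seven fields are needed.

{"api": "step_arm", "payload": {"moves": [{"dx": 0.276,"dy": -0.065,"dz": 0,"ax": 0,"ay": 0,"az": -0.56,"claw": 0},{"dx": 0.276,"dy": -0.065,"dz": 0,"ax": 0,"ay": 0,"az": -0.56,"claw": 0},{"dx": 0.276,"dy": -0.065,"dz": 0,"ax": 0,"ay": 0,"az": -0.56,"claw": 0},{"dx": 0.276,"dy": -0.065,"dz": 0,"ax": 0,"ay": 0,"az": -0.56,"claw": 0},{"dx": 0.536,"dy": -0.29,"dz": 0,"ax": 0,"ay": 0,"az": -0.96,"claw": 0},{"dx": 0.536,"dy": -0.29,"dz": 0,"ax": 0,"ay": 0,"az": -0.96,"claw": 0},{"dx": 0.536,"dy": -0.29,"dz": 0,"ax": 0,"ay": 0,"az": -0.96,"claw": 0},{"dx": 0.536,"dy": -0.29,"dz": 0,"ax": 0,"ay": 0,"az": -0.96,"claw": 0},{"dx": 0.536,"dy": -0.29,"dz": 0,"ax": 0,"ay": 0,"az": -0.96,"claw": 0},{"dx": 0.536,"dy": -0.29,"dz": 0,"ax": 0,"ay": 0,"az": -0.96,"claw": 0}]}}

```text
time_s: 2.2
eef_pos: [600.8, -198.4, 302.9]
eef_rot: [3.141, 0.0, 1.197]
ft_force: [1.0, -0.7, 0.5]
gripper_width: 88.0
```

Run:
```python
from plan import *
plan((600,100,280,1.6),(588,364,260,1.69))
print(manip.get_obs()['joint_pos'].round(2))
```

```text
now [ 600.8 -198.4  302.9] [3.1411e+00 3.0000e-04 1.1967e+00] t 2.2 F [ 1.  -0.7  0.5] w 88.0
(600, 100, 280, 1.6) d [0.2774, -0.1097, 0.0229] az -0.403
(588, 364, 260, 1.69) d [0.5188, -0.2174, 0.0429] az -0.493
[ 0.46  0.72 -0.4   1.53  0.32  0.96 -0.41]
```

```bash
cat >> h.py <<'E'
def look(n,cam,q0,z0=0,pic=None,save=None):
    pic=pic or manip.get_image(cam)
    if save: cv2.imwrite(f'pics/{save}.png',pic['image'][:,:,::-1])
    c=proj([[q0[0],q0[1],z0+DIM[n][2]/2]],pic)[0]
    ds=manip.silhouettes(n,pic)
    ok=[d for d in ds if d['extent'][0]*640-10<c[0]<d['extent'][2]*640+10 and d['extent'][1]*480-10<c[1]<d['extent'][3]*480+10]
    print(n,cam,'expected px',c.round(),[(round(d['conf'],2),[int(e*s) for e,s in zip(d['extent'],(640,480,640,480))]) for d in ds])
    if ok:
        q,f=fit(n,[pic],q0,[ok[0]['pixels']],z0); print('  fit',q.round(2).tolist(),round(f,3)); return q,f,pic
    return None,1,pic
E
python3 - <<'E'
from h import *
_,_,p=look('small_box_center','wrist',(506.8,-147.9,1.48),save='w1')
look('small_roll_center','wrist',(593,-341,0),pic=p)
look('large_box_center','wrist',(530,110.8,1.48),pic=p)
E
```

```text
small_box_center wrist expected px [204. 191.] [(0.74, [123, 133, 279, 250])]
  fit [506.85, -148.17, 1.48] 0.022
small_roll_center wrist expected px [356. 323.] [(0.72, [331, 297, 385, 348])]
  fit [595.76, -342.74, 0.11] 0.023
large_box_center wrist expected px [  96. -108.] []
```

View pics/w1.png

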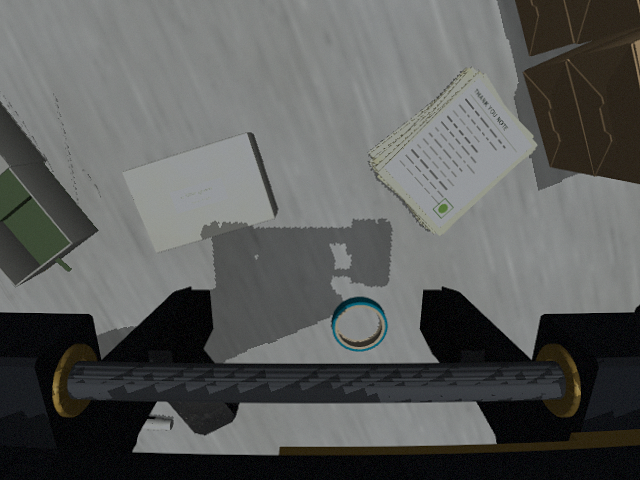

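{"api": "step_arm", "payload": {"moves": [{"dx": 0.277,"dy": -0.11,"dz": 0.02,"ax": 0,"ay": 0,"az": -0.4,"claw": 0},{"dx": 0.277,"dy": -0.11,"dz": 0.02,"ax": 0,"ay": 0,"az": -0.4,"claw": 0},{"dx": 0.277,"dy": -0.11,"dz": 0.02,"ax": 0,"ay": 0,"az": -0.4,"claw": 0},{"dx": 0.277,"dy": -0.11,"dz": 0.02,"ax": 0,"ay": 0,"az": -0.4,"claw": 0},{"dx": 0.277,"dy": -0.11,"dz": 0.02,"ax": 0,"ay": 0,"az": -0.4,"claw": 0},{"dx": 0.519,"dy": -0.217,"dz": 0.043,"ax": 0,"ay": 0,"az": -0.49,"claw": 0},{"dx": 0.519,"dy": -0.217,"dz": 0.043,"ax": 0,"ay": 0,"az": -0.49,"claw": 0},{"dx": 0.519,"dy": -0.217,"dz": 0.043,"ax": 0,"ay": 0,"az": -0.49,"claw": 0},{"dx": 0.519,"dy": -0.217,"dz": 0.043,"ax": 0,"ay": 0,"az": -0.49,"claw": 0},{"dx": 0.519,"dy": -0.217,"dz": 0.043,"ax": 0,"ay": 0,"az": -0.49,"claw": 0}]}}

```text
time_s: 3.65
eef_pos: [585.9, 365.8, 259.2]
eef_rot: [-3.14, -0.002, 1.69]
ft_force: [1.1, -0.5, 0.5]
gripper_width: 88.1
```

Run:
```python
from plan import *
q,_,p=look('calculator_center','wrist',(588,364,1.69),save='w2')
look('large_roll_center','wrist',(389,344,0),pic=p)
look('large_box_center','wrist',(530,110.8,1.48),pic=p)
plan((588,364,66,1.69))
```

```text
calculator_center wrist expected px [318. 213.] [(0.97, [281, 145, 361, 279])]
  fit [591.71, 364.42, 1.71] 0.026
large_roll_center wrist expected px [ 87. 213.] [(0.76, [18, 154, 155, 274])]
  fit [390.49, 344.26, 0.07] 0.012
large_box_center wrist expected px [234. 446.] [(0.82, [151, 402, 320, 454])]
  fit [531.23, 108.9, 1.48] 0.501
now [588.7 359.  259.5] [3.1412 0.0033 1.6833] t 3.85 F [1.  0.5 0.7] w 88.0
(588, 364, 66, 1.69) d [0.005, -0.0002, 0.1935] az -0.007
```

View pics/w2.png

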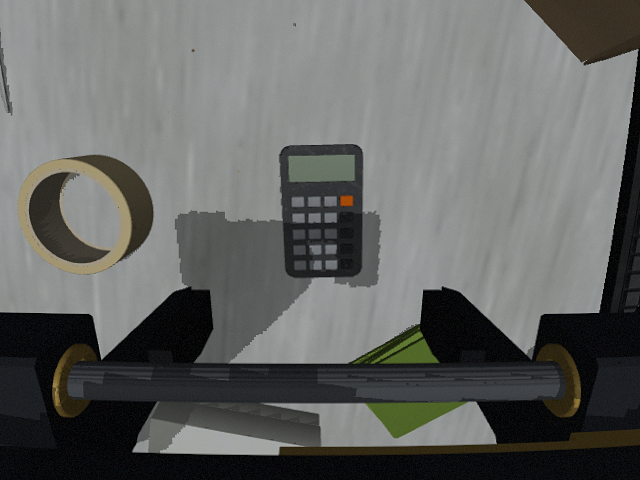

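Run:
```python
from plan import *
print(manip.get_obs()['eef_pos'],manip.get_obs()['joint_velocities'].round(3))
q,_,p=look('calculator_center','wrist',(588,364,1.69))
q,_,p=look('calculator_center','wrist',(588,364,1.69))
plan((590.5,364,66,1.69))
```

```text
[588.73390853 359.01306803 259.46297607] [ 0.019 -0.009  0.009  0.005 -0.001 -0.002 -0.003]
calculator_center wrist expected px [315. 203.] [(0.78, [277, 137, 358, 270])]
  fit [591.22, 364.52, 1.71] 0.024
calculator_center wrist expected px [315. 203.] [(0.65, [275, 134, 360, 270])]
  fit [591.32, 364.65, 1.71] 0.02
now [588.4 359.9 259.9] [3.1411e+00 1.5000e-03 1.6836e+00] t 4.05 F [-0.7  0.9  0.4] w 88.6
(590.5, 364, 66, 1.69) d [0.0038, 0.0025, 0.1939] az -0.006
```

{"api": "step_arm", "payload": {"moves": [{"dx": 0.0043,"dy": 0.003,"dz": 0.05,"ax": 0,"ay": 0,"az": -0.022,"claw": 0},{"dx": 0.0043,"dy": 0.003,"dz": 0.1,"ax": 0,"ay": 0,"az": -0.022,"claw": 0},{"dx": 0.0043,"dy": 0.003,"dz": 0.14,"ax": 0,"ay": 0,"az": -0.022,"claw": 0},{"dx": 0.0043,"dy": 0.003,"dz": 0.17,"ax": 0,"ay": 0,"az": -0.022,"claw": 0},{"dx": 0.0043,"dy": 0.003,"dz": 0.185,"ax": 0,"ay": 0,"az": -0.022,"claw": 0},{"dx": 0.0043,"dy": 0.003,"dz": 0.192,"ax": 0,"ay": 0,"az": -0.022,"claw": 0},{"dx": 0.0043,"dy": 0.003,"dz": 0.192,"ax": 0,"ay": 0,"az": -0.022,"claw": 0},{"dx": 0.0043,"dy": 0.003,"dz": 0.192,"ax": 0,"ay": 0,"az": -0.022,"claw": 255},{"dx": 0.0043,"dy": 0.003,"dz": 0.192,"ax": 0,"ay": 0,"az": -0.022,"claw": 255},{"dx": 0.0043,"dy": 0.003,"dz": 0.192,"ax": 0,"ay": 0,"az": -0.022,"claw": 255}]}}

```text
time_s: 5.3
eef_pos: [590.2, 367.5, 68.7]
eef_rot: [3.14, -0.001, 1.709]
ft_force: [0.4, -0.3, 3.6]
gripper_width: 69.4
```

Run:
```python
from plan import *
plan((591,364,160,1.705),(532,112,200,-0.088))
p=manip.get_image('wrist'); cv2.imwrite('pics/w3.png',p['image'][:,:,::-1])
```

```text
now [590.2 367.5  68.7] [ 3.1401e+00 -6.0000e-04  1.7087e+00] t 5.3 F [ 0.4 -0.3  3.6] w 69.4
(591, 364, 160, 1.705) d [-0.0035, 0.0003, -0.0913] az 0.004
(532, 112, 200, -0.088) d [-0.245, -0.0928, -0.1313] az 1.797
```

View pics/w3.png

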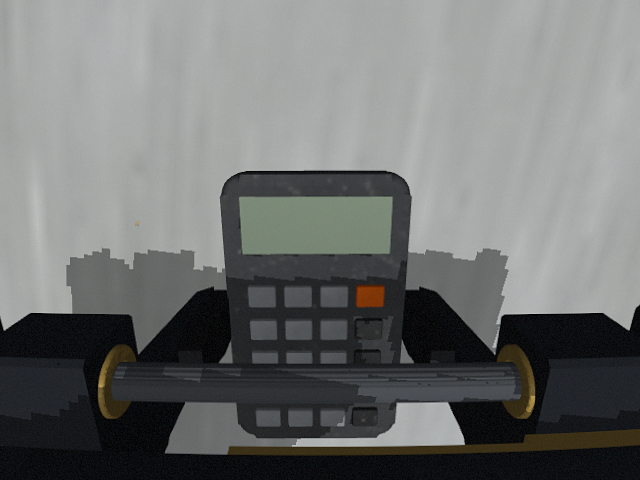

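{"api": "step_arm", "payload": {"moves": [{"dx": -0.003,"dy": 0,"dz": -0.02,"ax": 0,"ay": 0,"az": 0,"claw": 255},{"dx": -0.003,"dy": 0,"dz": -0.07,"ax": 0,"ay": 0,"az": 0.1,"claw": 255},{"dx": -0.06,"dy": -0.023,"dz": -0.12,"ax": 0,"ay": 0,"az": 0.28,"claw": 255},{"dx": -0.1,"dy": -0.04,"dz": -0.13,"ax": 0,"ay": 0,"az": 0.46,"claw": 255},{"dx": -0.14,"dy": -0.055,"dz": -0.13,"ax": 0,"ay": 0,"az": 0.64,"claw": 255},{"dx": -0.18,"dy": -0.07,"dz": -0.13,"ax": 0,"ay": 0,"az": 0.82,"claw": 255},{"dx": -0.21,"dy": -0.08,"dz": -0.13,"ax": 0,"ay": 0,"az": 1.0,"claw": 255},{"dx": -0.23,"dy": -0.09,"dz": -0.13,"ax": 0,"ay": 0,"az": 1.18,"claw": 255},{"dx": -0.245,"dy": -0.093,"dz": -0.13,"ax": 0,"ay": 0,"az": 1.36,"claw": 255},{"dx": -0.245,"dy": -0.093,"dz": -0.13,"ax": 0,"ay": 0,"az": 1.54,"claw": 255}]}}

```text
time_s: 6.6
eef_pos: [531.1, 109.7, 198.7]
eef_rot: [3.141, -0.0, 0.16]
ft_force: [-0.4, 0.9, -0.7]
gripper_width: 69.4
```

Run:
```python
from plan import *
plan((534,112,180,-0.088))
print(manip.get_obs()['joint_pos'].round(2))
```

```text
now [531.1 109.7 198.7] [ 3.141  -0.      0.1602] t 6.6 F [-0.4  0.9 -0.7] w 69.4
(534, 112, 180, -0.088) d [0.0032, -0.0018, 0.0187] az 0.248
[-0.27  0.73 -0.04  1.91  0.06  0.49 -1.75]
```

{"api": "step_arm", "payload": {"moves": [{"dx": 0.002,"dy": 0,"dz": 0.02,"ax": 0,"ay": 0,"az": 0.125,"claw": 255},{"dx": 0.002,"dy": 0,"dz": 0.02,"ax": 0,"ay": 0,"az": 0.249,"claw": 255},{"dx": 0.002,"dy": 0,"dz": 0.02,"ax": 0,"ay": 0,"az": 0.249,"claw": 255},{"dx": 0.002,"dy": 0,"dz": 0.02,"ax": 0,"ay": 0,"az": 0.249,"claw": 255},{"dx": 0.002,"dy": 0,"dz": 0.02,"ax": 0,"ay": 0,"az": 0.249,"claw": 255},{"dx": 0.002,"dy": 0,"dz": 0.02,"ax": 0,"ay": 0,"az": 0.249,"claw": 255},{"dx": 0.002,"dy": 0,"dz": 0.02,"ax": 0,"ay": 0,"az": 0.249,"claw": 255},{"dx": 0.002,"dy": 0,"dz": 0.02,"ax": 0,"ay": 0,"az": 0.249,"claw": 255},{"dx": 0.002,"dy": 0,"dz": 0.02,"ax": 0,"ay": 0,"az": 0.249,"claw": 255},{"dx": 0.002,"dy": 0,"dz": 0.02,"ax": 0,"ay": 0,"az": 0.249,"claw": 255}]}}

```text
time_s: 7.85
eef_pos: [533.3, 112.0, 177.7]
eef_rot: [3.142, -0.0, -0.08]
ft_force: [0.6, -0.5, -1.2]
gripper_width: 69.4
```

Run:
```python
from plan import *
p=manip.get_image('wrist'); cv2.imwrite('pics/w4.png',p['image'][:,:,::-1])
o=manip.get_obs()
ds=manip.silhouettes('calculator_center',p)
print([(d['conf'],d['extent']) for d in ds])
# model box rim in picture & calc hull at held height
im=p['image'][:,:,::-1].copy()
for q,n,z,c in (((530.3,110.5,1.481),'large_box_center',0,(0,0,255)),):
    m=proj(model(n,*q,z)[4:],p); cv2.polylines(im,[m.astype(np.int32)],True,c)
z0=o['eef_pos'][2]-67
m=proj(model('calculator_center',*(o['eef_pos'][:2]+[-3,.3]),o['eef_rot'][2],z0)[4:],p); cv2.polylines(im,[m.astype(np.int32)],True,(255,0,255))
cv2.imwrite('pics/w4b.png',im)
plan((533.3,110.2,118,-0.089))
```

```text
[(0.56, [0.3447, 0.3513, 0.64, 0.916])]
now [533.3 112.  177.7] [ 3.1415e+00 -1.0000e-04 -8.0100e-02] t 7.95 F [-0.2 -0.6 -0.7] w 69.3
(533.3, 110.2, 118, -0.089) d [0.0001, 0.0018, 0.0597] az 0.009
```

View pics/w4b.png

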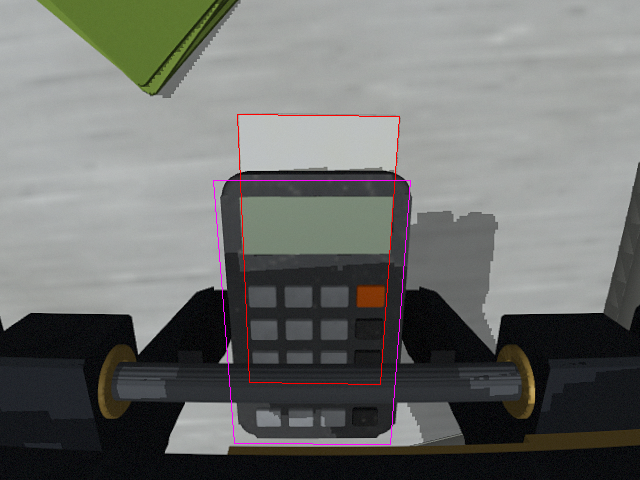

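Run:
```python
import cv2
a=cv2.imread('pics/w4.png')[95:215,200:440]
cv2.imwrite('pics/w4z.png',cv2.resize(a,None,fx=3.3,fy=3.3,interpolation=cv2.INTER_NEAREST))
a=cv2.imread('pics/w4b.png')[95:215,200:440]
cv2.imwrite('pics/w4y.png',cv2.resize(a,None,fx=3.3,fy=3.3,interpolation=cv2.INTER_NEAREST))
```

```text
(no output)
```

View pics/w4z.png

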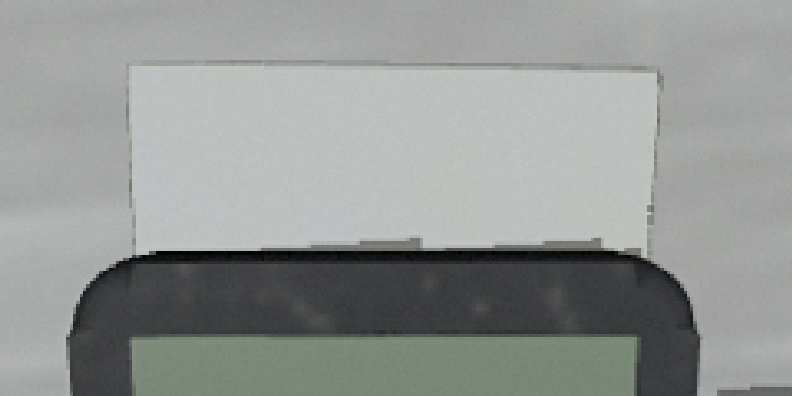

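View pics/w4y.png

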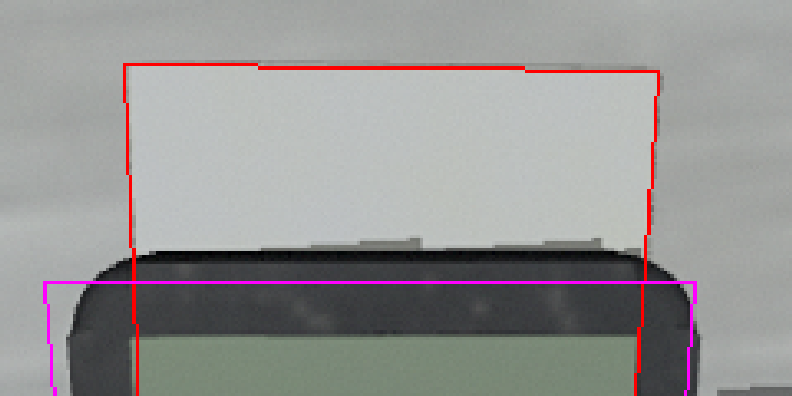

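Run:
```python
from plan import *
for i in range(3):
    p=manip.get_image('wrist'); o=manip.get_obs(); z0=o['eef_pos'][2]-68
    q,f,_=look('calculator_center','wrist',(533,112,-.09),z0=z0,pic=p)
    print(o['eef_pos'],o['eef_rot'],o['ft_force'])
t=manip.get_image('top');s=manip.get_image('side')
look('calculator_center','top',(533,112,-.09),z0=z0,pic=t)
look('calculator_center','side',(533,112,-.09),z0=z0,pic=s)
```

```text
calculator_center wrist expected px [313. 314.] [(0.58, [220, 172, 411, 438])]
  fit [532.43, 110.87, -0.08] 0.267
[533.26909989 111.98067073 177.68837804] [ 3.14148844e+00  2.84450434e-05 -8.01556477e-02] [-0.45910941  0.75973768 -1.8336489 ]
calculator_center wrist expected px [313. 314.] [(0.9, [221, 170, 410, 440])]
  fit [532.55, 110.78, -0.08] 0.266
[533.2911034  111.99662888 177.71184538] [ 3.14154487e+00 -3.73121047e-05 -8.01255364e-02] [-0.00322383 -0.11693523 -1.22209675]
calculator_center wrist expected px [313. 314.] [(0.69, [219, 172, 408, 440])]
  fit [532.16, 110.78, -0.08] 0.268
[533.29956164 111.95190789 177.69402148] [ 3.14150800e+00 -2.91903753e-05 -8.02033178e-02] [-0.5252353  -0.94687468 -1.7012007 ]
calculator_center top expected px [280. 231.] [(0.64, [289, 205, 299, 260])]
  fit [534.59, 82.95, 0.37] 0.906
calculator_center side expected px [300. 203.] [(0.67, [274, 198, 326, 217]), (0.46, [299, 280, 369, 334])]
  fit [524.87, 104.32, -0.25] 0.524
```

```bash
sed -i 's/def fit(n,pics,q0,masks,z0=0,hull=True):/def fit(n,pics,q0,masks,z0=0,hull=True):\n    masks=[cv2.morphologyEx(m.astype(np.uint8),cv2.MORPH_CLOSE,np.ones((55,3),np.uint8),borderValue=0) if hull=="bar" else m for m in masks]/; s/def look(n,cam,q0,z0=0,pic=None,save=None):/def look(n,cam,q0,z0=0,pic=None,save=None,bar=False):/; s/ok\[0\]\[.pixels.\]\],z0)/ok[0]["pixels"]],z0,"bar" if bar else True)/' h.py
python3 - <<'E'
from plan import *
for i in range(2):
    p=manip.get_image('wrist'); o=manip.get_obs(); z0=o['eef_pos'][2]-68
    q,f,_=look('calculator_center','wrist',(533,112,-.09),z0=z0,pic=p,bar=True)
plan((530.4,111.4,119,-.089))
E
```

```text
calculator_center wrist expected px [313. 314.] [(0.67, [219, 170, 408, 437])]
  fit [532.41, 110.64, -0.08] 0.025
calculator_center wrist expected px [313. 314.] [(0.67, [36, 0, 237, 96]), (0.63, [219, 170, 409, 440])]
  fit [532.18, 110.64, -0.08] 0.021
now [533.3 112.  177.7] [ 3.1415e+00 -1.0000e-04 -8.0200e-02] t 8.65 F [-0.7  0.3 -1.7] w 69.6
(530.4, 111.4, 119, -0.089) d [-0.0028, 0.0008, 0.0587] az 0.009
```

{"api": "step_arm", "payload": {"moves": [{"dx": -0.0018,"dy": 0.0004,"dz": 0.02,"ax": 0,"ay": 0,"az": 0.009,"claw": 255},{"dx": -0.0018,"dy": 0.0004,"dz": 0.04,"ax": 0,"ay": 0,"az": 0.009,"claw": 255},{"dx": -0.0018,"dy": 0.0004,"dz": 0.05,"ax": 0,"ay": 0,"az": 0.009,"claw": 255},{"dx": -0.0018,"dy": 0.0004,"dz": 0.056,"ax": 0,"ay": 0,"az": 0.009,"claw": 255},{"dx": -0.0018,"dy": 0.0004,"dz": 0.058,"ax": 0,"ay": 0,"az": 0.009,"claw": 255},{"dx": -0.0018,"dy": 0.0004,"dz": 0.0585,"ax": 0,"ay": 0,"az": 0.009,"claw": 255},{"dx": -0.0018,"dy": 0.0004,"dz": 0.0585,"ax": 0,"ay": 0,"az": 0.009,"claw": 255},{"dx": -0.0018,"dy": 0.0004,"dz": 0.0585,"ax": 0,"ay": 0,"az": 0.009,"claw": 255},{"dx": -0.0018,"dy": 0.0004,"dz": 0.0585,"ax": 0,"ay": 0,"az": 0.009,"claw": 255},{"dx": -0.0018,"dy": 0.0004,"dz": 0.0585,"ax": 0,"ay": 0,"az": 0.009,"claw": 255}]}}

```text
time_s: 9.9
eef_pos: [531.5, 111.7, 119.3]
eef_rot: [3.142, -0.0, -0.089]
ft_force: [0.1, 0.5, -2.1]
gripper_width: 69.3
```

Run:
```python
from plan import *
p=manip.get_image('wrist');o=manip.get_obs()
q,f,_=look('calculator_center','wrist',(531,112,-.09),z0=50,pic=p,bar=True,save='w5')
plan((531,111.4,119,-.089))
s=manip.get_image('side'); cv2.imwrite('pics/s5.png',cv2.resize(s['image'][180:280,220:380,::-1],None,fx=5,fy=5))
```

```text
calculator_center wrist expected px [312. 313.] [(0.66, [220, 171, 414, 440])]
  fit [530.21, 110.42, -0.09] 0.026
now [531.5 111.7 119.2] [ 3.1415 -0.     -0.0892] t 10.0 F [-0.2 -0.2 -2.2] w 70.0
(531, 111.4, 119, -0.089) d [-0.0004, 0.0003, 0.0002] az -0.0
```

View pics/s5.png

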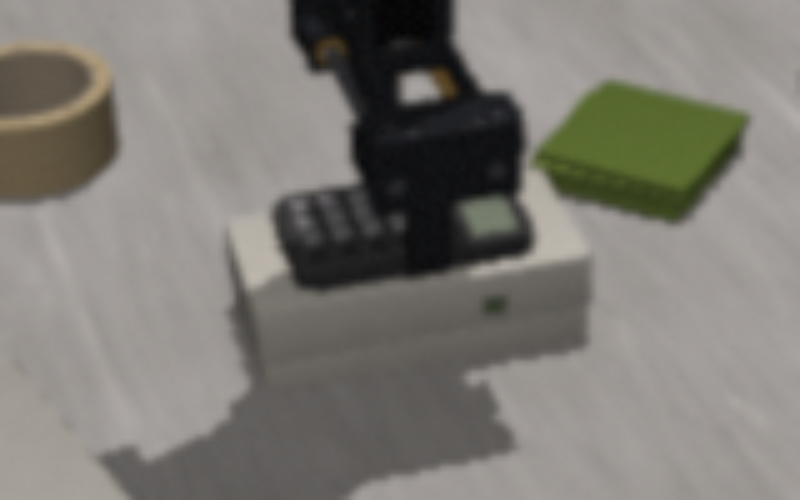

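{"api": "step_arm", "payload": {"moves": [{"dx": 0,"dy": 0,"dz": 0.0006,"ax": 0,"ay": 0,"az": 0,"claw": 255},{"dx": 0,"dy": 0,"dz": 0.001,"ax": 0,"ay": 0,"az": 0,"claw": 255},{"dx": 0,"dy": 0,"dz": 0.0012,"ax": 0,"ay": 0,"az": 0,"claw": 255},{"dx": 0,"dy": 0,"dz": 0.0012,"ax": 0,"ay": 0,"az": 0,"claw": 90},{"dx": 0,"dy": 0,"dz": 0.0012,"ax": 0,"ay": 0,"az": 0,"claw": 0},{"dx": 0,"dy": 0,"dz": 0.0012,"ax": 0,"ay": 0,"az": 0,"claw": 0},{"dx": 0,"dy": 0,"dz": 0.0012,"ax": 0,"ay": 0,"az": 0,"claw": 0},{"dx": 0,"dy": 0,"dz": -0.01,"ax": 0,"ay": 0,"az": 0,"claw": 0},{"dx": 0,"dy": 0,"dz": -0.04,"ax": 0,"ay": 0,"az": 0,"claw": 0},{"dx": 0,"dy": 0,"dz": -0.1,"ax": 0,"ay": 0,"az": 0,"claw": 0}]}}

```text
time_s: 11.3
eef_pos: [530.4, 111.5, 219.3]
eef_rot: [3.14, 0.004, -0.089]
ft_force: [0.9, 0.6, -0.1]
gripper_width: 88.3
```

Run:
```python
from plan import *
q,f,_=look('calculator_center','wrist',(531,112,-.09),z0=50,bar=True,save='w6')
plan((500,-100,230,.4),(594,-341.5,230,.97),)
print(manip.get_obs()['joint_pos'].round(2))
```

```text
calculator_center wrist expected px [313. 240.] [(0.72, [258, 152, 370, 326])]
  fit [530.33, 110.65, -0.08] 0.026
now [534.5 112.2 224.9] [-3.138  -0.0106 -0.0898] t 11.4 F [ 0.8 -0.3 -0.3] w 88.5
(500, -100, 230, 0.4) d [-0.0153, 0.2144, -0.0051] az -0.49
(594, -341.5, 230, 0.97) d [0.0999, 0.4465, -0.0051] az -1.06
[-0.31  0.69  0.03  1.9  -0.04  0.54 -1.91]
```

View pics/w6.png

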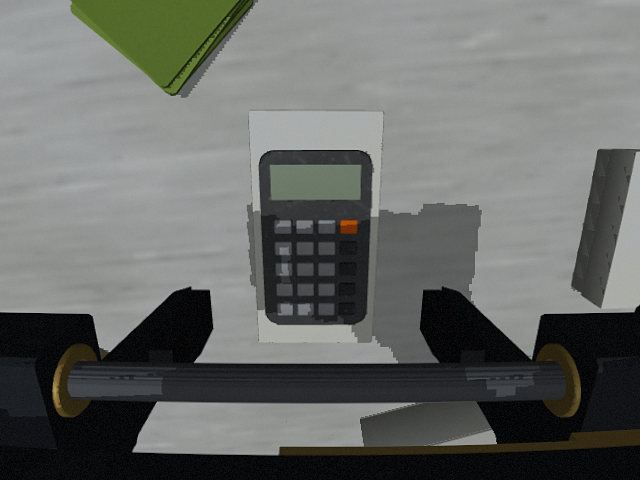

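Run:
```python
from plan import *
p=manip.get_image('wrist')
look('large_box_center','wrist',(530.3,110.5,1.481),pic=p)
look('calculator_center','wrist',(531,112,-.09),z0=50,pic=p)
for h in (0,12,13):print(h,proj([(530.3+59,110.5-5.2,50+h),(530.3-59,110.5+5.2,50+h),(530.3+82.5,110.5-7.3,50),(530.3-82.5,110.5+7.3,50)],p).round().tolist())
cv2.imwrite('pics/w7.png',p['image'][:,:,::-1])
t=manip.get_image('top')
im=t['image'][200:280,240:410,::-1].copy()
cv2.imwrite('pics/t7.png',cv2.resize(im,None,fx=4.7,fy=4.7,interpolation=cv2.INTER_CUBIC))
plan()
```

```text
large_box_center wrist expected px [318. 235.] [(0.88, [257, 122, 384, 348])]
  fit [531.36, 110.36, 1.48] 0.014
calculator_center wrist expected px [316. 247.] [(0.93, [264, 160, 374, 330])]
  fit [530.11, 110.73, -0.09] 0.031
0 [[318.0, 159.0], [318.0, 321.0], [318.0, 122.0], [318.0, 349.0]]
12 [[318.0, 160.0], [318.0, 329.0], [318.0, 122.0], [318.0, 349.0]]
13 [[318.0, 160.0], [318.0, 330.0], [318.0, 122.0], [318.0, 349.0]]
now [530.9 111.6 218.8] [ 3.1412e+00  1.2000e-03 -8.9100e-02] t 11.6 F [-0.6  0.  -0.1] w 88.2
```

View pics/w7.png

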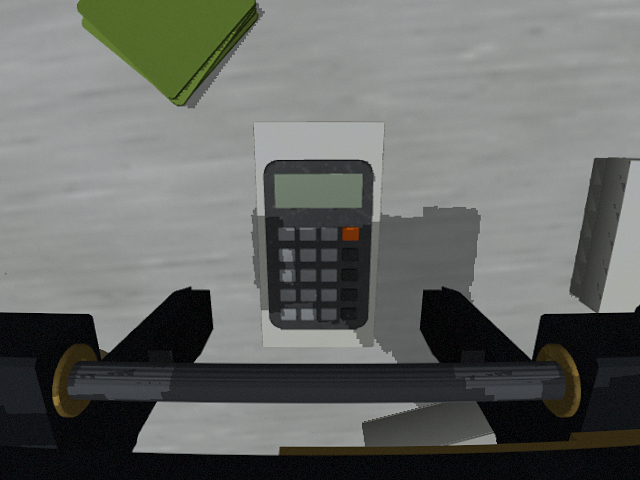

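Run:
```python
from plan import *
plan((594.5,-342,220,1.05))
```

```text
now [530.9 111.6 218.8] [ 3.1412e+00  1.2000e-03 -8.9100e-02] t 11.6 F [-0.6  0.  -0.1] w 88.2
(594.5, -342, 220, 1.05) d [0.1037, 0.4462, -0.0012] az -1.139
```

{"api": "step_arm", "payload": {"moves": [{"dx": 0.01,"dy": 0.04,"dz": 0,"ax": 0,"ay": 0,"az": -0.1,"claw": 0},{"dx": 0.024,"dy": 0.1,"dz": 0,"ax": 0,"ay": 0,"az": -0.25,"claw": 0},{"dx": 0.037,"dy": 0.16,"dz": 0,"ax": 0,"ay": 0,"az": -0.42,"claw": 0},{"dx": 0.051,"dy": 0.22,"dz": 0,"ax": 0,"ay": 0,"az": -0.6,"claw": 0},{"dx": 0.065,"dy": 0.28,"dz": 0,"ax": 0,"ay": 0,"az": -0.77,"claw": 0},{"dx": 0.078,"dy": 0.335,"dz": 0,"ax": 0,"ay": 0,"az": -0.93,"claw": 0},{"dx": 0.091,"dy": 0.39,"dz": 0,"ax": 0,"ay": 0,"az": -1.05,"claw": 0},{"dx": 0.1,"dy": 0.43,"dz": 0,"ax": 0,"ay": 0,"az": -1.12,"claw": 0},{"dx": 0.104,"dy": 0.446,"dz": 0,"ax": 0,"ay": 0,"az": -1.14,"claw": 0},{"dx": 0.104,"dy": 0.446,"dz": 0,"ax": 0,"ay": 0,"az": -1.14,"claw": 0}]}}

```text
time_s: 12.85
eef_pos: [594.1, -343.2, 217.1]
eef_rot: [-3.139, 0.0, 1.048]
ft_force: [-0.7, 0.6, 0.4]
gripper_width: 88.1
```

Run:
```python
from plan import *
for i in range(3): manip.get_image('wrist')
q,f,p=look('small_roll_center','wrist',(594,-342,0),save='w8')
look('small_roll_center','wrist',(594,-342,0))
plan((q[0],q[1],67,1.05))
```

```text
small_roll_center wrist expected px [315. 225.] [(0.79, [281, 186, 355, 264])]
  fit [595.99, -343.28, 0.14] 0.018
small_roll_center wrist expected px [314. 225.] [(0.59, [279, 187, 355, 264])]
  fit [595.69, -342.95, 0.04] 0.019
now [ 595.6 -340.6  219.3] [-3.1413e+00 -2.0000e-04  1.0524e+00] t 13.2 F [ 0.  -0.1 -0.2] w 88.0
(np.float64(595.9910351744646), np.float64(-343.28105623090545), 67, 1.05) d [-0.0022, 0.0017, 0.1523] az 0.002
```

View pics/w8.png

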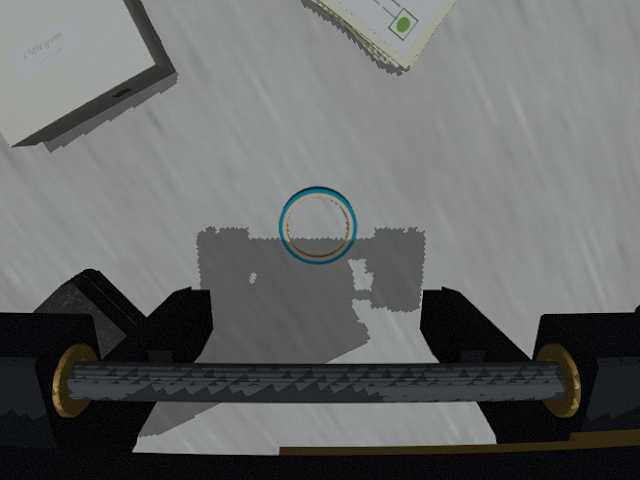

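{"api": "step_arm", "payload": {"moves": [{"dx": -0.002,"dy": 0.0005,"dz": 0.05,"ax": 0,"ay": 0,"az": 0,"claw": 0},{"dx": -0.002,"dy": 0.0005,"dz": 0.1,"ax": 0,"ay": 0,"az": 0,"claw": 0},{"dx": -0.002,"dy": 0.0005,"dz": 0.13,"ax": 0,"ay": 0,"az": 0,"claw": 0},{"dx": -0.002,"dy": 0.0005,"dz": 0.146,"ax": 0,"ay": 0,"az": 0,"claw": 0},{"dx": -0.002,"dy": 0.0005,"dz": 0.152,"ax": 0,"ay": 0,"az": 0,"claw": 0},{"dx": -0.002,"dy": 0.0005,"dz": 0.152,"ax": 0,"ay": 0,"az": 0,"claw": 0},{"dx": -0.002,"dy": 0.0005,"dz": 0.152,"ax": 0,"ay": 0,"az": 0,"claw": 255},{"dx": -0.002,"dy": 0.0005,"dz": 0.152,"ax": 0,"ay": 0,"az": 0,"claw": 255},{"dx": -0.002,"dy": 0.0005,"dz": 0.152,"ax": 0,"ay": 0,"az": 0,"claw": 255},{"dx": -0.002,"dy": 0.0005,"dz": 0.152,"ax": 0,"ay": 0,"az": 0,"claw": 255}]}}

```text
time_s: 14.45
eef_pos: [595.0, -343.9, 67.8]
eef_rot: [3.141, 0.0, 1.051]
ft_force: [-0.7, 0.6, 3.0]
gripper_width: 59.2
```

Run:
```python
from plan import *
look('small_roll_center','wrist',(594,-342,0),save='w9',bar=True)
plan((596,-342,150,1.05),(509,-148,170,1.481))
```

```text
small_roll_center wrist expected px [308. 308.] [(0.79, [240, 232, 389, 363])]
  fit [596.83, -343.31, 0.05] 0.076
now [ 595.  -343.9   67.7] [3.1409 0.     1.0507] t 14.55 F [-0.5 -0.   4.4] w 59.1
(596, -342, 150, 1.05) d [0.0021, -0.0001, -0.0823] az 0.001
(509, -148, 170, 1.481) d [0.1273, -0.172, -0.1023] az -0.43
```

View pics/w9.png

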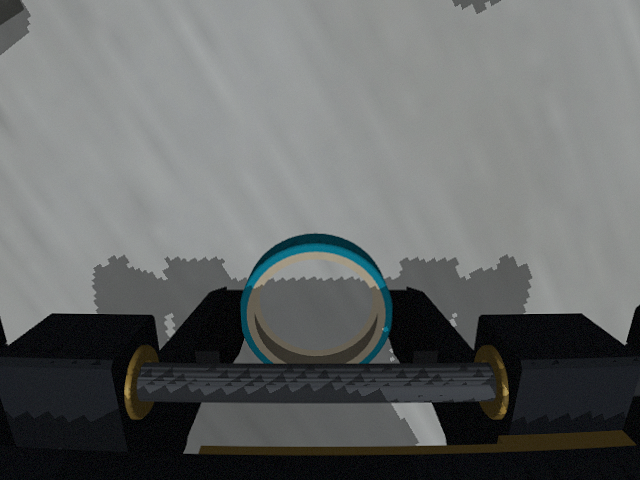

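{"api": "step_arm", "payload": {"moves": [{"dx": 0,"dy": 0,"dz": -0.02,"ax": 0,"ay": 0,"az": 0,"claw": 255},{"dx": 0,"dy": 0,"dz": -0.07,"ax": 0,"ay": 0,"az": 0,"claw": 255},{"dx": 0.02,"dy": -0.03,"dz": -0.1,"ax": 0,"ay": 0,"az": -0.1,"claw": 255},{"dx": 0.05,"dy": -0.07,"dz": -0.1,"ax": 0,"ay": 0,"az": -0.2,"claw": 255},{"dx": 0.085,"dy": -0.115,"dz": -0.1,"ax": 0,"ay": 0,"az": -0.3,"claw": 255},{"dx": 0.11,"dy": -0.15,"dz": -0.1,"ax": 0,"ay": 0,"az": -0.4,"claw": 255},{"dx": 0.122,"dy": -0.168,"dz": -0.1,"ax": 0,"ay": 0,"az": -0.43,"claw": 255},{"dx": 0.1245,"dy": -0.1745,"dz": -0.1,"ax": 0,"ay": 0,"az": -0.43,"claw": 255},{"dx": 0.1245,"dy": -0.1745,"dz": -0.1,"ax": 0,"ay": 0,"az": -0.43,"claw": 255},{"dx": 0.1245,"dy": -0.1745,"dz": -0.1,"ax": 0,"ay": 0,"az": -0.43,"claw": 255}]}}

```text
time_s: 15.8
eef_pos: [505.7, -150.4, 167.3]
eef_rot: [3.141, 0.001, 1.479]
ft_force: [0.3, -1.0, -0.8]
gripper_width: 58.9
```

Run:
```python
from plan import *
for i in range(2): manip.get_image('wrist')
p=manip.get_image('wrist'); o=manip.get_obs();z0=o['eef_pos'][2]-67
look('small_roll_center','wrist',(505,-148,0),pic=p,z0=z0)
look('small_box_center','wrist',(506.8,-148,1.48),pic=p)
im=p['image'][:,:,::-1].copy()
cv2.polylines(im,[proj(model('small_box_center',506.8,-148,1.481)[4:],p).astype(np.int32)],True,(0,0,255))
cv2.imwrite('pics/w10.png',im)
plan((505.4,-149.2,110,1.481))
```

```text
small_roll_center wrist expected px [312. 306.] [(0.57, [239, 237, 390, 362])]
  fit [506.41, -148.97, 0.16] 0.08
small_box_center wrist expected px [316. 243.] [(0.78, [207, 176, 429, 317])]
  fit [507.47, -148.92, 1.48] 0.207
now [ 505.3 -149.5  167.1] [3.1415e+00 2.0000e-04 1.4798e+00] t 16.05 F [-0.1 -0.1 -0.2] w 59.2
(505.4, -149.2, 110, 1.481) d [0.0003, 0.0001, 0.0571] az -0.001
```

View pics/w10.png

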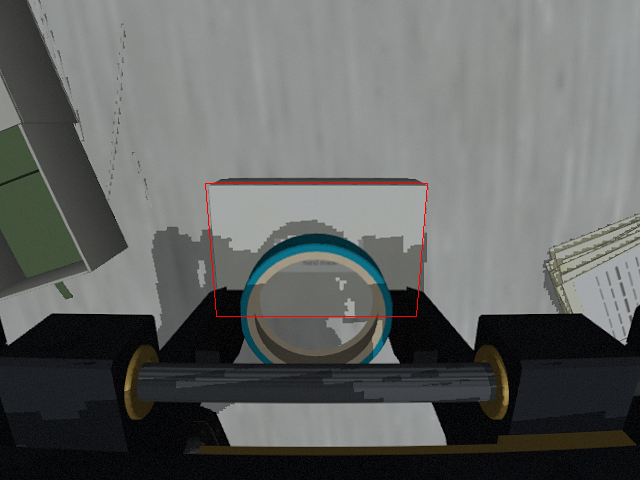

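{"api": "step_arm", "payload": {"moves": [{"dx": 0.0003,"dy": 0.0005,"dz": 0.02,"ax": 0,"ay": 0,"az": 0,"claw": 255},{"dx": 0.0003,"dy": 0.0005,"dz": 0.04,"ax": 0,"ay": 0,"az": 0,"claw": 255},{"dx": 0.0003,"dy": 0.0005,"dz": 0.05,"ax": 0,"ay": 0,"az": 0,"claw": 255},{"dx": 0.0003,"dy": 0.0005,"dz": 0.055,"ax": 0,"ay": 0,"az": 0,"claw": 255},{"dx": 0.0003,"dy": 0.0005,"dz": 0.0568,"ax": 0,"ay": 0,"az": 0,"claw": 255},{"dx": 0.0003,"dy": 0.0005,"dz": 0.0572,"ax": 0,"ay": 0,"az": 0,"claw": 255},{"dx": 0.0003,"dy": 0.0005,"dz": 0.0576,"ax": 0,"ay": 0,"az": 0,"claw": 255},{"dx": 0.0003,"dy": 0.0005,"dz": 0.0576,"ax": 0,"ay": 0,"az": 0,"claw": 255},{"dx": 0.0003,"dy": 0.0005,"dz": 0.0576,"ax": 0,"ay": 0,"az": 0,"claw": 255},{"dx": 0.0003,"dy": 0.0005,"dz": 0.0576,"ax": 0,"ay": 0,"az": 0,"claw": 255}]}}

```text
time_s: 17.3
eef_pos: [505.7, -148.8, 109.7]
eef_rot: [3.141, 0.0, 1.481]
ft_force: [0.3, 0.0, 0.4]
gripper_width: 59.2
```

Run:
```python
from plan import *
plan()
```

```text
now [ 505.7 -148.8  109.7] [3.1415e+00 1.0000e-04 1.4808e+00] t 17.3 F [0.3 0.  0.4] w 59.2
```

Release, rise.

{"api": "step_arm", "payload": {"moves": [{"dx": 0,"dy": 0,"dz": 0.0004,"ax": 0,"ay": 0,"az": 0,"claw": 120},{"dx": 0,"dy": 0,"dz": 0.0004,"ax": 0,"ay": 0,"az": 0,"claw": 0},{"dx": 0,"dy": 0,"dz": 0.0004,"ax": 0,"ay": 0,"az": 0,"claw": 0},{"dx": 0,"dy": 0,"dz": 0.0004,"ax": 0,"ay": 0,"az": 0,"claw": 0},{"dx": 0,"dy": 0,"dz": -0.01,"ax": 0,"ay": 0,"az": 0,"claw": 0},{"dx": 0,"dy": 0,"dz": -0.05,"ax": 0,"ay": 0,"az": 0,"claw": 0},{"dx": 0,"dy": 0,"dz": -0.1,"ax": 0,"ay": 0,"az": 0,"claw": 0},{"dx": 0,"dy": 0,"dz": -0.1,"ax": 0,"ay": 0,"az": 0,"claw": 0},{"dx": 0,"dy": 0,"dz": -0.1,"ax": 0,"ay": 0,"az": 0,"claw": 0},{"dx": 0,"dy": 0,"dz": -0.1,"ax": 0,"ay": 0,"az": 0,"claw": 0}]}}

```text
time_s: 18.55
eef_pos: [505.0, -148.7, 208.7]
eef_rot: [-3.139, 0.0, 1.481]
ft_force: [0.6, 0.1, -0.6]
gripper_width: 88.0
```

Run:
```python
from plan import *
p=manip.get_image('wrist');p=manip.get_image('wrist')
look('small_roll_center','wrist',(505,-148,0),pic=p,z0=42,save='w11')
look('small_box_center','wrist',(506.8,-148,1.48),pic=p)
look('adapter_center','wrist',(393.5,-339,.17),pic=p)
plan((394,-339.5,200,0.17),(394,-339.5,200,1.0))
```

```text
small_roll_center wrist expected px [315. 239.] [(0.6, [271, 193, 364, 288])]
  fit [506.55, -148.24, 0.12] 0.013
small_box_center wrist expected px [318. 228.] [(0.8, [227, 168, 412, 292])]
  fit [507.52, -149.23, 1.48] 0.014
adapter_center wrist expected px [212. 442.] [(0.89, [158, 403, 258, 457])]
  fit [396.0, -345.97, 0.18] 0.55
now [ 505.5 -148.6  209. ] [-3.1404e+00 -1.0000e-04  1.4811e+00] t 18.8 F [-0.3  0.1 -0.4] w 88.5
(394, -339.5, 200, 0.17) d [-0.2001, -0.0939, 0.009] az 1.311
(394, -339.5, 200, 1.0) d [-0.2001, -0.0939, 0.009] az 0.481
```

View pics/w11.png

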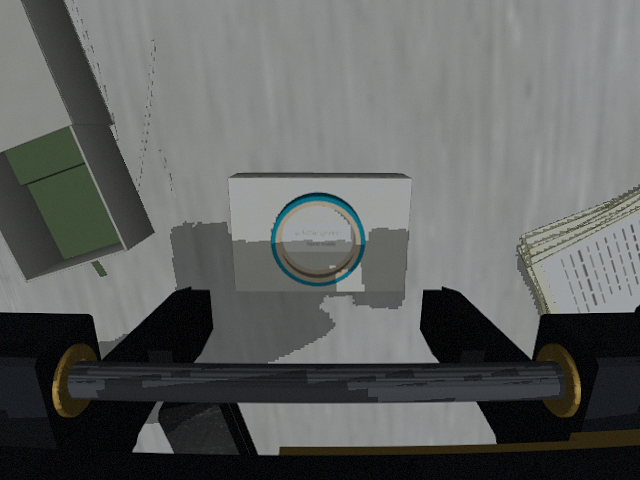

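{"api": "step_arm", "payload": {"moves": [{"dx": -0.03,"dy": -0.015,"dz": 0,"ax": 0,"ay": 0,"az": -0.05,"claw": 0},{"dx": -0.08,"dy": -0.04,"dz": 0,"ax": 0,"ay": 0,"az": -0.1,"claw": 0},{"dx": -0.13,"dy": -0.06,"dz": 0,"ax": 0,"ay": 0,"az": -0.2,"claw": 0},{"dx": -0.17,"dy": -0.08,"dz": 0,"ax": 0,"ay": 0,"az": -0.26,"claw": 0},{"dx": -0.192,"dy": -0.09,"dz": 0,"ax": 0,"ay": 0,"az": -0.26,"claw": 0},{"dx": -0.2,"dy": -0.094,"dz": 0,"ax": 0,"ay": 0,"az": -0.26,"claw": 0},{"dx": -0.2,"dy": -0.094,"dz": 0,"ax": 0,"ay": 0,"az": -0.26,"claw": 0},{"dx": -0.2,"dy": -0.094,"dz": 0,"ax": 0,"ay": 0,"az": -0.26,"claw": 0},{"dx": -0.2,"dy": -0.094,"dz": 0,"ax": 0,"ay": 0,"az": -0.26,"claw": 0},{"dx": -0.2,"dy": -0.094,"dz": 0,"ax": 0,"ay": 0,"az": -0.26,"claw": 0}]}}

```text
time_s: 20.05
eef_pos: [394.6, -338.9, 209.7]
eef_rot: [3.141, -0.0, 1.742]
ft_force: [-0.6, -0.1, -0.2]
gripper_width: 87.9
```

Run:
```python
from plan import *
p=manip.get_image('wrist')
q,_,_=look('adapter_center','wrist',(393.5,-339,.17),pic=p,save='w12')
im=p['image'][:,:,::-1].copy()
cv2.polylines(im,[proj(model('adapter_center',*q)[4:],p).astype(np.int32)],True,(0,0,255))
cv2.imwrite('pics/w12.png',im)
plan((q[0],q[1],76,q[2]+np.pi/2))
```

```text
adapter_center wrist expected px [314. 227.] [(0.79, [275, 149, 359, 313])]
  fit [395.23, -339.44, 0.17] 0.03
now [ 394.4 -339.2  209.7] [3.1415e+00 1.0000e-04 1.7416e+00] t 20.15 F [-0.9  0.5 -0. ] w 87.8
(np.float64(395.23170623701856), np.float64(-339.4445409235879), 76, np.float64(1.7399933521935527)) d [-0.0004, 0.0008, 0.1337] az 0.002
```

View pics/w12.png

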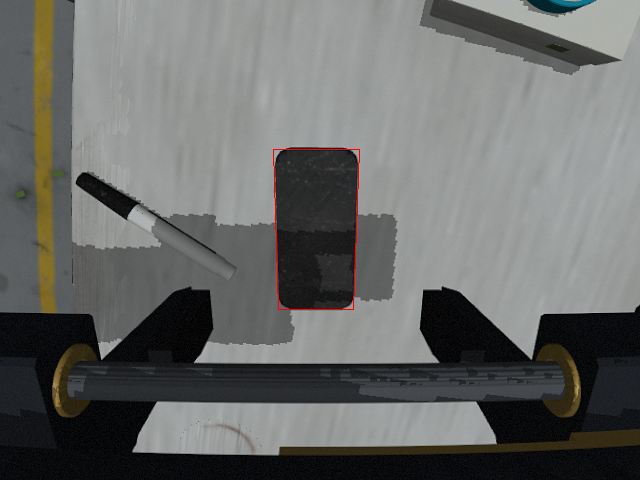

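{"api": "step_arm", "payload": {"moves": [{"dx": 0,"dy": 0,"dz": 0.04,"ax": 0,"ay": 0,"az": 0,"claw": 0},{"dx": 0,"dy": 0,"dz": 0.085,"ax": 0,"ay": 0,"az": 0,"claw": 0},{"dx": 0,"dy": 0,"dz": 0.115,"ax": 0,"ay": 0,"az": 0,"claw": 0},{"dx": 0,"dy": 0,"dz": 0.13,"ax": 0,"ay": 0,"az": 0,"claw": 0},{"dx": 0,"dy": 0,"dz": 0.135,"ax": 0,"ay": 0,"az": 0,"claw": 0},{"dx": 0,"dy": 0,"dz": 0.135,"ax": 0,"ay": 0,"az": 0,"claw": 255},{"dx": 0,"dy": 0,"dz": 0.135,"ax": 0,"ay": 0,"az": 0,"claw": 255},{"dx": 0,"dy": 0,"dz": 0.135,"ax": 0,"ay": 0,"az": 0,"claw": 255},{"dx": 0,"dy": 0,"dz": 0.135,"ax": 0,"ay": 0,"az": 0,"claw": 255},{"dx": 0,"dy": 0,"dz": 0.135,"ax": 0,"ay": 0,"az": 0,"claw": 255}]}}

```text
time_s: 21.4
eef_pos: [394.4, -339.8, 75.2]
eef_rot: [3.141, 0.001, 1.741]
ft_force: [-0.9, 0.6, 6.7]
gripper_width: 54.5
```

Run:
```python
from plan import *
look('adapter_center','wrist',(395,-339,.17),save='w13',bar=True)
plan((395,-339,180,1.74),(450,-150,180,2.5),(519,-19,180,3.053))
```

```text
adapter_center wrist expected px [317. 310.] [(0.85, [231, 163, 402, 448])]
  fit [394.88, -339.74, 0.17] 0.054
now [ 394.4 -339.8   75.2] [3.1409e+00 9.0000e-04 1.7406e+00] t 21.5 F [-0.4  0.2  5.3] w 55.0
(395, -339, 180, 1.74) d [0.0006, 0.0007, -0.1048] az 0.001
(450, -150, 180, 2.5) d [0.1776, 0.0869, -0.1048] az -0.759
(519, -19, 180, 3.053) d [0.2951, 0.177, -0.1048] az -1.312
```

View pics/w13.png

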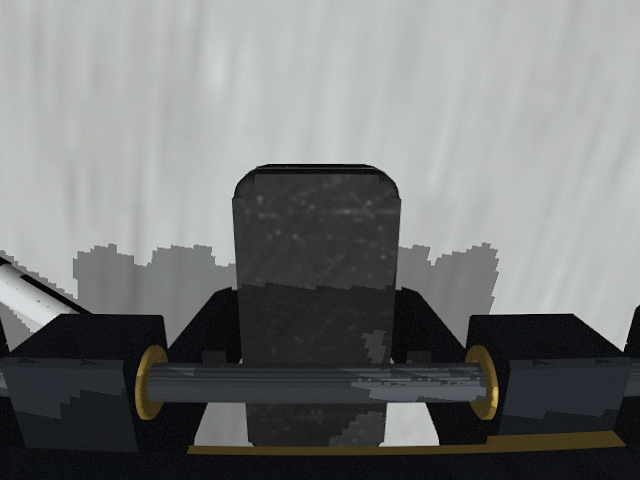

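{"api": "step_arm", "payload": {"moves": [{"dx": 0,"dy": 0,"dz": -0.02,"ax": 0,"ay": 0,"az": 0,"claw": 255},{"dx": 0,"dy": 0,"dz": -0.07,"ax": 0,"ay": 0,"az": 0,"claw": 255},{"dx": 0.02,"dy": 0.012,"dz": -0.12,"ax": 0,"ay": 0,"az": -0.15,"claw": 255},{"dx": 0.06,"dy": 0.036,"dz": -0.125,"ax": 0,"ay": 0,"az": -0.33,"claw": 255},{"dx": 0.11,"dy": 0.066,"dz": -0.125,"ax": 0,"ay": 0,"az": -0.51,"claw": 255},{"dx": 0.16,"dy": 0.096,"dz": -0.125,"ax": 0,"ay": 0,"az": -0.69,"claw": 255},{"dx": 0.21,"dy": 0.126,"dz": -0.125,"ax": 0,"ay": 0,"az": -0.87,"claw": 255},{"dx": 0.255,"dy": 0.153,"dz": -0.12,"ax": 0,"ay": 0,"az": -1.05,"claw": 255},{"dx": 0.285,"dy": 0.171,"dz": -0.11,"ax": 0,"ay": 0,"az": -1.22,"claw": 255},{"dx": 0.295,"dy": 0.177,"dz": -0.105,"ax": 0,"ay": 0,"az": -1.312,"claw": 255}]}}

```text
time_s: 22.75
eef_pos: [518.9, -15.9, 179.0]
eef_rot: [3.14, -0.0, 3.06]
ft_force: [-0.4, -0.9, -2.1]
gripper_width: 54.5
```

Run:
```python
from plan import *
for i in range(4): manip.get_image('wrist')
p=manip.get_image('wrist'); o=manip.get_obs()
im=p['image'][:,:,::-1].copy()
for n,q,z in (('large_box_center',(530.3,110.5,1.481),0),('small_box_center',(506.9,-148.1,1.481),0),('adapter_center',(518.6,-18.8,1.481),0)):
    cv2.polylines(im,[proj(model(n,*q,z)[4:],p).astype(np.int32)],True,(0,0,255))
cv2.imwrite('pics/w14.png',im)
look('adapter_center','wrist',(519,-19,1.48),pic=p,z0=o['eef_pos'][2]-75.2,bar=True)
look('large_box_center','wrist',(530.3,110.5,1.481),pic=p)
look('small_box_center','wrist',(507,-148.5,1.481),pic=p)
plan((518.6,-18.8,100,3.052))
```

```text
adapter_center wrist expected px [321. 316.] [(0.91, [231, 165, 400, 449])]
  fit [517.41, -20.97, 1.48] 0.055
large_box_center wrist expected px [518. 245.] [(0.88, [439, 114, 635, 347])]
  fit [531.2, 112.1, 1.48] 0.375
small_box_center wrist expected px [123. 243.] [(0.64, [27, 149, 199, 342])]
  fit [507.57, -149.58, 1.49] 0.065
now [518.4 -20.  179.7] [-3.1406  0.      3.0505] t 23.15 F [ 0.1  0.2 -2.6] w 55.0
(518.6, -18.8, 100, 3.052) d [-0.0, 0.0012, 0.0797] az -0.001
```

View pics/w14.png

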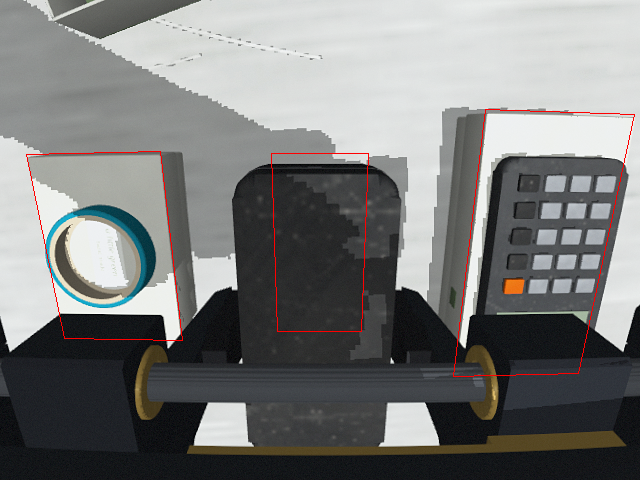

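{"api": "step_arm", "payload": {"moves": [{"dx": -0.0004,"dy": 0.0018,"dz": 0.03,"ax": 0,"ay": 0,"az": -0.001,"claw": 255},{"dx": -0.0004,"dy": 0.0018,"dz": 0.06,"ax": 0,"ay": 0,"az": -0.001,"claw": 255},{"dx": -0.0004,"dy": 0.0018,"dz": 0.08,"ax": 0,"ay": 0,"az": -0.001,"claw": 255},{"dx": -0.0004,"dy": 0.0018,"dz": 0.093,"ax": 0,"ay": 0,"az": -0.001,"claw": 255},{"dx": -0.0004,"dy": 0.0018,"dz": 0.1,"ax": 0,"ay": 0,"az": -0.001,"claw": 255},{"dx": -0.0004,"dy": 0.0018,"dz": 0.103,"ax": 0,"ay": 0,"az": -0.001,"claw": 255},{"dx": -0.0004,"dy": 0.0018,"dz": 0.103,"ax": 0,"ay": 0,"az": -0.001,"claw": 255},{"dx": -0.0004,"dy": 0.0018,"dz": 0.103,"ax": 0,"ay": 0,"az": -0.001,"claw": 255},{"dx": -0.0004,"dy": 0.0018,"dz": 0.103,"ax": 0,"ay": 0,"az": -0.001,"claw": 255},{"dx": -0.0004,"dy": 0.0018,"dz": 0.103,"ax": 0,"ay": 0,"az": -0.001,"claw": 255}]}}

```text
time_s: 24.4
eef_pos: [519.3, -17.0, 76.8]
eef_rot: [3.142, 0.0, 3.054]
ft_force: [0.4, -0.2, -3.0]
gripper_width: 54.5
```

Run:
```python
from plan import *
plan((518.9,-18.2,75.2,3.052))
```

```text
now [519.3 -17.   76.8] [3.1416e+00 4.0000e-04 3.0538e+00] t 24.4 F [ 0.4 -0.2 -3. ] w 54.5
(518.9, -18.2, 75.2, 3.052) d [0.0003, -0.0012, 0.0016] az 0.002
```

{"api": "step_arm", "payload": {"moves": [{"dx": 0.0003,"dy": -0.0012,"dz": 0.0006,"ax": 0,"ay": 0,"az": 0.002,"claw": 255},{"dx": 0.0003,"dy": -0.0012,"dz": 0.0012,"ax": 0,"ay": 0,"az": 0.002,"claw": 255},{"dx": 0.0003,"dy": -0.0012,"dz": 0.0016,"ax": 0,"ay": 0,"az": 0.002,"claw": 255},{"dx": 0.0003,"dy": -0.0012,"dz": 0.0016,"ax": 0,"ay": 0,"az": 0.002,"claw": 120},{"dx": 0.0003,"dy": -0.0012,"dz": 0.0016,"ax": 0,"ay": 0,"az": 0.002,"claw": 0},{"dx": 0.0003,"dy": -0.0012,"dz": 0.0016,"ax": 0,"ay": 0,"az": 0.002,"claw": 0},{"dx": 0.0003,"dy": -0.0012,"dz": -0.02,"ax": 0,"ay": 0,"az": 0.002,"claw": 0},{"dx": 0.0003,"dy": -0.0012,"dz": -0.07,"ax": 0,"ay": 0,"az": 0.002,"claw": 0},{"dx": 0.0003,"dy": -0.0012,"dz": -0.13,"ax": 0,"ay": 0,"az": 0.002,"claw": 0},{"dx": 0.0003,"dy": -0.0012,"dz": -0.15,"ax": 0,"ay": 0,"az": 0.002,"claw": 0}]}}

```text
time_s: 25.65
eef_pos: [520.0, -17.3, 229.9]
eef_rot: [3.14, 0.005, 3.052]
ft_force: [1.6, 0.4, -1.1]
gripper_width: 88.2
```

Run:
```python
from plan import *
for i in range(4): manip.get_image('wrist')
p=manip.get_image('wrist')
A,_,_=look('adapter_center','wrist',(519,-19,1.48),pic=p)
L,_,_=look('large_box_center','wrist',(530.3,110.5,1.481),pic=p)
S_,_,_=look('small_box_center','wrist',(507,-148.5,1.481),pic=p)
im=p['image'][:,:,::-1].copy()
for n,q in (('large_box_center',L),('small_box_center',S_),('adapter_center',A)):
    cv2.polylines(im,[proj(model(n,*q,0)[4:],p).astype(np.int32)],True,(0,0,255))
cv2.imwrite('pics/w15.png',im)
plan()
```

```text
adapter_center wrist expected px [317. 223.] [(0.95, [277, 145, 357, 299])]
  fit [517.71, -19.35, 1.48] 0.026
large_box_center wrist expected px [487. 226.] [(0.56, [419, 114, 577, 340]), (0.42, [87, 189, 179, 277])]
  fit [530.69, 111.55, 1.48] 0.41
small_box_center wrist expected px [150. 224.] [(0.75, [73, 144, 214, 308])]
  fit [507.96, -149.89, 1.48] 0.035
now [518.2 -18.3 225.3] [-3.1413e+00 -2.3000e-03  3.0521e+00] t 26.05 F [ 0.9  0.6 -0.2] w 88.0
```

View pics/w15.png

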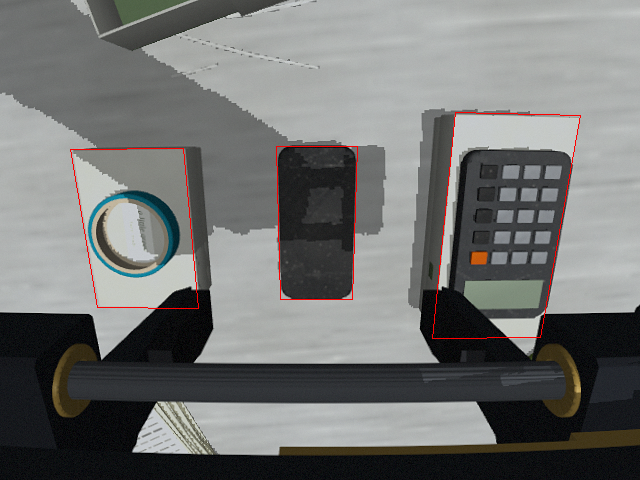

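Run:
```python
from plan import *
c=np.array([390.3,344.2]);t=c+38.5*np.array([np.sin(2.3),-np.cos(2.3)])
plan((t[0],t[1],215,2.3))
```

```text
now [518.2 -18.3 225.3] [-3.1413e+00 -2.3000e-03  3.0521e+00] t 26.05 F [ 0.9  0.6 -0.2] w 88.0
(np.float64(419.0096506688037), np.float64(369.85162681927324), 215, 2.3) d [0.1335, 0.3777, 0.0103] az 0.752
```

{"api": "step_arm", "payload": {"moves": [{"dx": 0.01,"dy": 0.03,"dz": 0,"ax": 0,"ay": 0,"az": 0.05,"claw": 0},{"dx": 0.028,"dy": 0.08,"dz": 0,"ax": 0,"ay": 0,"az": 0.15,"claw": 0},{"dx": 0.049,"dy": 0.14,"dz": 0,"ax": 0,"ay": 0,"az": 0.3,"claw": 0},{"dx": 0.07,"dy": 0.2,"dz": 0.003,"ax": 0,"ay": 0,"az": 0.45,"claw": 0},{"dx": 0.092,"dy": 0.26,"dz": 0.006,"ax": 0,"ay": 0,"az": 0.6,"claw": 0},{"dx": 0.113,"dy": 0.32,"dz": 0.01,"ax": 0,"ay": 0,"az": 0.7,"claw": 0},{"dx": 0.128,"dy": 0.362,"dz": 0.01,"ax": 0,"ay": 0,"az": 0.75,"claw": 0},{"dx": 0.1335,"dy": 0.378,"dz": 0.01,"ax": 0,"ay": 0,"az": 0.75,"claw": 0},{"dx": 0.1335,"dy": 0.378,"dz": 0.01,"ax": 0,"ay": 0,"az": 0.75,"claw": 110},{"dx": 0.1335,"dy": 0.378,"dz": 0.01,"ax": 0,"ay": 0,"az": 0.75,"claw": 110}]}}

```text
time_s: 27.3
eef_pos: [420.8, 367.6, 215.9]
eef_rot: [-3.139, 0.002, 2.299]
ft_force: [0.3, -0.2, 0.4]
gripper_width: 70.1
```

Run:
```python
from plan import *
t=manip.get_image('top');s=manip.get_image('side')
g=dict(large_box_center=((530,110.5,1.48),0),small_box_center=((507,-148,1.48),0),adapter_center=((518.5,-19,1.48),0),calculator_center=((530,110.5,-.09),50),small_roll_center=((507,-148,0),42))
for n,(q,z) in g.items():
    look(n,'top',q,z,pic=t); look(n,'side',q,z,pic=s)
cv2.imwrite('pics/t16.png',t['image'][:,:,::-1]);cv2.imwrite('pics/s16.png',s['image'][:,:,::-1])
p=manip.get_image('wrist')
look('large_roll_center','wrist',(390,344,0),pic=p,save='w16')
plan()
```

```text
large_box_center top expected px [285. 237.] [(0.72, [261, 203, 306, 270]), (0.63, [230, 153, 278, 200])]
  fit [528.92, 111.58, 1.48] 0.018
large_box_center side expected px [301. 235.] [(0.92, [264, 210, 338, 260])]
  fit [531.24, 110.87, 1.5] 0.033
small_box_center top expected px [385. 249.] [(0.79, [364, 225, 403, 274])]
  fit [505.48, -148.82, 1.48] 0.02
small_box_center side expected px [333. 306.] [(0.79, [297, 282, 369, 334])]
  fit [506.89, -146.57, 1.47] 0.03
adapter_center top expected px [335. 243.] [(0.84, [321, 221, 345, 268])]
  fit [514.18, -19.37, 1.48] 0.042
adapter_center side expected px [315. 269.] [(0.73, [290, 253, 340, 288])]
  fit [516.2, -20.49, 1.45] 0.05
calculator_center top expected px [283. 236.] []
calculator_center side expected px [300. 224.] [(0.72, [273, 212, 328, 239]), (0.42, [291, 255, 342, 287])]
  fit [529.36, 107.96, -0.08] 0.064
small_roll_center top expected px [386. 247.] [(0.71, [373, 235, 398, 263])]
  fit [504.17, -146.84, 0.06] 0.043
small_roll_center side expected px [333. 296.] [(0.59, [318, 284, 349, 310])]
  fit [505.49, -147.64, 0.1] 0.064
large_roll_center wrist expected px [263. 226.] [(0.69, [192, 160, 332, 297])]
  fit [390.75, 344.59, 0.0] 0.015
now [419.7 370.3 216.6] [-3.1416e+00  1.0000e-04  2.3020e+00] t 28.0 F [-0.1  0.3  0. ] w 49.9
```

View pics/t16.png

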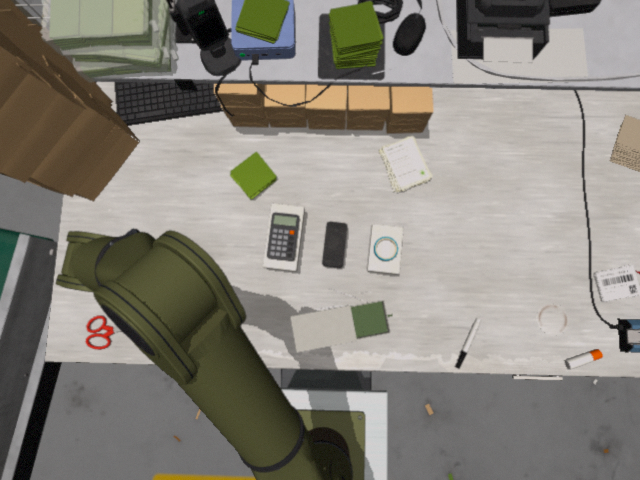

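View pics/w16.png

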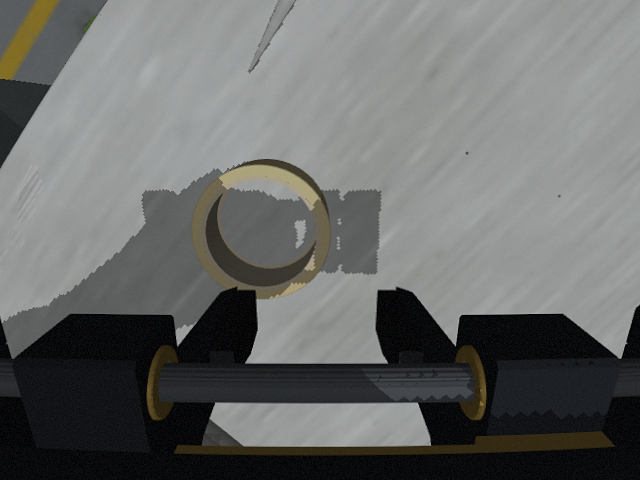

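Run:
```python
from plan import *
plan((518.9,-18.2,200,3.052))
```

```text
now [419.7 370.3 216.6] [-3.1416e+00  1.0000e-04  2.3020e+00] t 28.0 F [-0.1  0.3  0. ] w 49.9
(518.9, -18.2, 200, 3.052) d [-0.3554, -0.1856, 0.0166] az -0.75
```

{"api": "step_arm", "payload": {"moves": [{"dx": -0.03,"dy": -0.015,"dz": 0,"ax": 0,"ay": 0,"az": -0.05,"claw": 0},{"dx": -0.08,"dy": -0.042,"dz": 0,"ax": 0,"ay": 0,"az": -0.15,"claw": 0},{"dx": -0.134,"dy": -0.07,"dz": 0,"ax": 0,"ay": 0,"az": -0.3,"claw": 0},{"dx": -0.188,"dy": -0.098,"dz": 0,"ax": 0,"ay": 0,"az": -0.45,"claw": 0},{"dx": -0.242,"dy": -0.126,"dz": 0.003,"ax": 0,"ay": 0,"az": -0.6,"claw": 0},{"dx": -0.295,"dy": -0.154,"dz": 0.01,"ax": 0,"ay": 0,"az": -0.7,"claw": 0},{"dx": -0.338,"dy": -0.176,"dz": 0.016,"ax": 0,"ay": 0,"az": -0.75,"claw": 0},{"dx": -0.3555,"dy": -0.1855,"dz": 0.016,"ax": 0,"ay": 0,"az": -0.75,"claw": 0},{"dx": -0.3555,"dy": -0.1855,"dz": 0.016,"ax": 0,"ay": 0,"az": -0.75,"claw": 0},{"dx": -0.3555,"dy": -0.1855,"dz": 0.016,"ax": 0,"ay": 0,"az": -0.75,"claw": 0}]}}

```text
time_s: 29.25
eef_pos: [518.9, -16.7, 200.9]
eef_rot: [3.14, 0.0, 3.054]
ft_force: [-0.3, -0.4, -0.4]
gripper_width: 87.6
```

Run:
```python
from plan import *
for i in range(3): manip.get_image('wrist')
p=manip.get_image('wrist')
look('adapter_center','wrist',(519,-19,1.48),pic=p)
look('small_box_center','wrist',(507,-148.5,1.481),pic=p)
plan((518.9,-18.2,76,3.052))
```

```text
adapter_center wrist expected px [314. 232.] [(0.64, [271, 146, 358, 314])]
  fit [518.13, -19.47, 1.48] 0.028
small_box_center wrist expected px [133. 232.] [(0.56, [45, 148, 202, 320])]
  fit [507.93, -149.88, 1.48] 0.051
now [519.  -17.4 200.8] [3.1415e+00 3.0000e-04 3.0534e+00] t 29.55 F [0.4 0.  0.2] w 88.1
(518.9, -18.2, 76, 3.052) d [-0.0, -0.0008, 0.1248] az 0.001
```

{"api": "step_arm", "payload": {"moves": [{"dx": 0,"dy": -0.0008,"dz": 0.04,"ax": 0,"ay": 0,"az": 0.001,"claw": 0},{"dx": 0,"dy": -0.0008,"dz": 0.08,"ax": 0,"ay": 0,"az": 0.001,"claw": 0},{"dx": 0,"dy": -0.0008,"dz": 0.11,"ax": 0,"ay": 0,"az": 0.001,"claw": 0},{"dx": 0,"dy": -0.0008,"dz": 0.122,"ax": 0,"ay": 0,"az": 0.001,"claw": 0},{"dx": 0,"dy": -0.0008,"dz": 0.125,"ax": 0,"ay": 0,"az": 0.001,"claw": 0},{"dx": 0,"dy": -0.0008,"dz": 0.125,"ax": 0,"ay": 0,"az": 0.001,"claw": 255},{"dx": 0,"dy": -0.0008,"dz": 0.125,"ax": 0,"ay": 0,"az": 0.001,"claw": 255},{"dx": 0,"dy": -0.0008,"dz": 0.125,"ax": 0,"ay": 0,"az": 0.001,"claw": 255},{"dx": 0,"dy": -0.0008,"dz": 0.125,"ax": 0,"ay": 0,"az": 0.001,"claw": 255},{"dx": 0,"dy": -0.0008,"dz": 0.125,"ax": 0,"ay": 0,"az": 0.001,"claw": 255}]}}

```text
time_s: 30.8
eef_pos: [519.2, -19.0, 76.1]
eef_rot: [3.142, 0.001, 3.051]
ft_force: [0.9, -1.0, 5.3]
gripper_width: 54.9
```

Run:
```python
from plan import *
plan((518.9+2,-17.9,76,3.052))
```

```text
now [519.2 -19.   76.1] [3.1416e+00 9.0000e-04 3.0508e+00] t 30.8 F [ 0.9 -1.   5.3] w 54.9
(520.9, -17.9, 76, 3.052) d [-0.0016, 0.0013, 0.0001] az -0.001
```

{"api": "step_arm", "payload": {"moves": [{"dx": 0,"dy": 0,"dz": -0.004,"ax": 0,"ay": 0,"az": 0,"claw": 255},{"dx": -0.002,"dy": 0.001,"dz": -0.006,"ax": 0,"ay": 0,"az": 0,"claw": 255},{"dx": -0.002,"dy": 0.001,"dz": -0.006,"ax": 0,"ay": 0,"az": 0,"claw": 255},{"dx": -0.002,"dy": 0.001,"dz": -0.006,"ax": 0,"ay": 0,"az": 0,"claw": 255},{"dx": -0.002,"dy": 0.001,"dz": -0.003,"ax": 0,"ay": 0,"az": 0,"claw": 255},{"dx": -0.002,"dy": 0.001,"dz": -0.001,"ax": 0,"ay": 0,"az": 0,"claw": 255},{"dx": -0.002,"dy": 0.001,"dz": 0,"ax": 0,"ay": 0,"az": 0,"claw": 255},{"dx": -0.002,"dy": 0.001,"dz": 0.0004,"ax": 0,"ay": 0,"az": 0,"claw": 255},{"dx": -0.002,"dy": 0.001,"dz": 0.0004,"ax": 0,"ay": 0,"az": 0,"claw": 255},{"dx": -0.002,"dy": 0.001,"dz": 0.0004,"ax": 0,"ay": 0,"az": 0,"claw": 255}]}}

```text
time_s: 32.05
eef_pos: [520.8, -18.3, 76.1]
eef_rot: [-3.141, 0.0, 3.051]
ft_force: [-3.3, -1.6, 8.2]
gripper_width: 54.7
```

Run:
```python
from plan import *
plan()
```

```text
now [520.8 -18.3  76.1] [-3.1409e+00  5.0000e-04  3.0509e+00] t 32.05 F [-3.3 -1.6  8.2] w 54.7
```

{"api": "step_arm", "payload": {"moves": [{"dx": 0,"dy": 0,"dz": 0,"ax": 0,"ay": 0,"az": 0,"claw": 120},{"dx": 0,"dy": 0,"dz": 0,"ax": 0,"ay": 0,"az": 0,"claw": 0},{"dx": 0,"dy": 0,"dz": 0,"ax": 0,"ay": 0,"az": 0,"claw": 0},{"dx": 0,"dy": 0,"dz": -0.02,"ax": 0,"ay": 0,"az": 0,"claw": 0},{"dx": 0,"dy": 0,"dz": -0.06,"ax": 0,"ay": 0,"az": 0,"claw": 0},{"dx": 0,"dy": 0,"dz": -0.11,"ax": 0,"ay": 0,"az": 0,"claw": 0},{"dx": 0,"dy": 0,"dz": -0.14,"ax": 0,"ay": 0,"az": 0,"claw": 0},{"dx": 0,"dy": 0,"dz": -0.15,"ax": 0,"ay": 0,"az": 0,"claw": 0},{"dx": 0,"dy": 0,"dz": -0.15,"ax": 0,"ay": 0,"az": 0,"claw": 0},{"dx": 0,"dy": 0,"dz": -0.15,"ax": 0,"ay": 0,"az": 0,"claw": 0}]}}

```text
time_s: 33.3
eef_pos: [520.4, -18.6, 223.9]
eef_rot: [-3.141, -0.002, 3.051]
ft_force: [0.3, -0.3, -0.1]
gripper_width: 88.5
```

Run:
```python
from plan import *
for i in range(2): manip.get_image('wrist')
p=manip.get_image('wrist')
look('adapter_center','wrist',(519,-19,1.48),pic=p)
look('small_box_center','wrist',(507,-148.5,1.481),pic=p)
t=np.array([390.3,344.2])+38.5*np.array([np.sin(2.3),-np.cos(2.3)])
plan((419.5,370,215,2.302))
```

```text
adapter_center wrist expected px [317. 222.] [(0.78, [275, 145, 358, 302])]
  fit [519.82, -19.26, 1.48] 0.036
small_box_center wrist expected px [148. 223.] [(0.79, [70, 142, 212, 305])]
  fit [508.1, -149.73, 1.47] 0.04
now [520.8 -18.2 224.6] [-3.1415e+00 -1.1000e-03  3.0510e+00] t 33.55 F [-0.4 -0.4  0.7] w 88.2
(419.5, 370, 215, 2.302) d [0.136, 0.3775, 0.0096] az 0.749
```

{"api": "step_arm", "payload": {"moves": [{"dx": 0.01,"dy": 0.03,"dz": 0,"ax": 0,"ay": 0,"az": 0.05,"claw": 0},{"dx": 0.028,"dy": 0.08,"dz": 0,"ax": 0,"ay": 0,"az": 0.15,"claw": 0},{"dx": 0.05,"dy": 0.14,"dz": 0,"ax": 0,"ay": 0,"az": 0.3,"claw": 0},{"dx": 0.072,"dy": 0.2,"dz": 0.003,"ax": 0,"ay": 0,"az": 0.45,"claw": 110},{"dx": 0.094,"dy": 0.26,"dz": 0.006,"ax": 0,"ay": 0,"az": 0.6,"claw": 110},{"dx": 0.115,"dy": 0.32,"dz": 0.01,"ax": 0,"ay": 0,"az": 0.7,"claw": 110},{"dx": 0.13,"dy": 0.362,"dz": 0.01,"ax": 0,"ay": 0,"az": 0.75,"claw": 110},{"dx": 0.136,"dy": 0.3775,"dz": 0.01,"ax": 0,"ay": 0,"az": 0.75,"claw": 110},{"dx": 0.136,"dy": 0.3775,"dz": 0.01,"ax": 0,"ay": 0,"az": 0.75,"claw": 110},{"dx": 0.136,"dy": 0.3775,"dz": 0.01,"ax": 0,"ay": 0,"az": 0.75,"claw": 110}]}}

```text
time_s: 34.8
eef_pos: [420.8, 367.5, 214.7]
eef_rot: [-3.14, 0.002, 2.298]
ft_force: [0.2, 0.0, 0.1]
gripper_width: 50.0
```

Run:
```python
from plan import *
for i in range(3): manip.get_image('wrist')
q,_,p=look('large_roll_center','wrist',(390,344,0))
y=2.302;print(q)
t=q[:2]+38.5*np.array([np.sin(y),-np.cos(y)])
plan((t[0],t[1],75,y))
```

```text
large_roll_center wrist expected px [264. 224.] [(0.94, [192, 153, 335, 295])]
  fit [390.91, 344.75, 0.11] 0.022
[3.90914562e+02 3.44753049e+02 1.05833361e-01]
now [420.5 368.8 215.2] [-3.1413e+00  7.0000e-04  2.2990e+00] t 35.05 F [-0.2  1.5  1.4] w 50.0
(np.float64(419.5728521979029), np.float64(370.4620440377567), 75, 2.302) d [0.0018, 0.0004, 0.1402] az -0.003
```

{"api": "step_arm", "payload": {"moves": [{"dx": 0.0015,"dy": 0.0003,"dz": 0.04,"ax": 0,"ay": 0,"az": 0,"claw": 110},{"dx": 0.0015,"dy": 0.0003,"dz": 0.08,"ax": 0,"ay": 0,"az": 0,"claw": 110},{"dx": 0.0015,"dy": 0.0003,"dz": 0.115,"ax": 0,"ay": 0,"az": 0,"claw": 110},{"dx": 0.0015,"dy": 0.0003,"dz": 0.135,"ax": 0,"ay": 0,"az": 0,"claw": 110},{"dx": 0.0015,"dy": 0.0003,"dz": 0.141,"ax": 0,"ay": 0,"az": 0,"claw": 110},{"dx": 0.0015,"dy": 0.0003,"dz": 0.141,"ax": 0,"ay": 0,"az": 0,"claw": 110},{"dx": 0.0015,"dy": 0.0003,"dz": 0.141,"ax": 0,"ay": 0,"az": 0,"claw": 255},{"dx": 0.0015,"dy": 0.0003,"dz": 0.141,"ax": 0,"ay": 0,"az": 0,"claw": 255},{"dx": 0.0015,"dy": 0.0003,"dz": 0.141,"ax": 0,"ay": 0,"az": 0,"claw": 255},{"dx": 0.0015,"dy": 0.0003,"dz": 0.141,"ax": 0,"ay": 0,"az": 0,"claw": 255}]}}

```text
time_s: 36.3
eef_pos: [419.3, 371.7, 74.5]
eef_rot: [3.14, -0.0, 2.301]
ft_force: [0.6, 1.6, 1.5]
gripper_width: 12.1
```

Run:
```python
from plan import *
q,_,p=look('large_roll_center','wrist',(390,344,0),save='w17',bar=True)
# goal roll centre (wrist frame): adapter + 131 along length
g=np.array([519.7,-19.2])+131*np.array([np.cos(.089),-np.sin(.089)]); print(g)
o=manip.get_obs(); off=o['eef_pos'][:2]-q[:2]; print(off)
plan((g[0]+off[0],g[1]+off[1],160,o['eef_rot'][2]))
```

```text
large_roll_center wrist expected px [214. 321.] [(0.89, [53, 191, 335, 444])]
  fit [388.46, 342.7, 0.02] 0.041
[650.18151688 -30.84361427]
[30.91411752 28.87848616]
now [419.4 371.6  74.5] [3.1406e+00 1.0000e-04 2.3007e+00] t 36.4 F [ 0.7 -0.4  1.8] w 9.0
(np.float64(681.0956343970446), np.float64(-1.9651281070398383), 160, np.float64(2.300654512635809)) d [-0.4529, -0.054, -0.0855] az -0.0
```

View pics/w17.png

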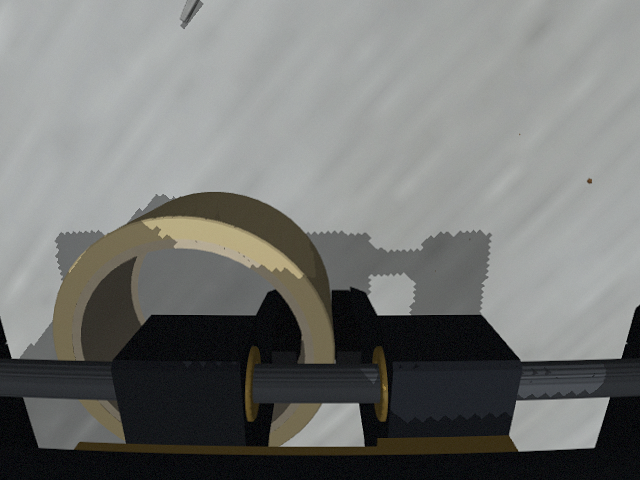

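{"api": "step_arm", "payload": {"moves": [{"dx": 0,"dy": 0,"dz": -0.01,"ax": 0,"ay": 0,"az": 0,"claw": 255},{"dx": 0,"dy": 0,"dz": -0.03,"ax": 0,"ay": 0,"az": 0,"claw": 255},{"dx": 0,"dy": 0,"dz": -0.06,"ax": 0,"ay": 0,"az": 0,"claw": 255},{"dx": 0,"dy": 0,"dz": -0.09,"ax": 0,"ay": 0,"az": 0,"claw": 255},{"dx": 0,"dy": 0,"dz": -0.11,"ax": 0,"ay": 0,"az": 0,"claw": 255},{"dx": 0,"dy": 0,"dz": -0.12,"ax": 0,"ay": 0,"az": 0,"claw": 255},{"dx": 0,"dy": 0,"dz": -0.12,"ax": 0,"ay": 0,"az": 0,"claw": 255},{"dx": 0,"dy": 0,"dz": -0.12,"ax": 0,"ay": 0,"az": 0,"claw": 255},{"dx": 0,"dy": 0,"dz": -0.12,"ax": 0,"ay": 0,"az": 0,"claw": 255},{"dx": 0,"dy": 0,"dz": -0.12,"ax": 0,"ay": 0,"az": 0,"claw": 255}]}}

```text
time_s: 37.65
eef_pos: [418.8, 371.2, 193.6]
eef_rot: [-3.141, 0.0, 2.301]
ft_force: [0.5, -1.0, -1.1]
gripper_width: 9.4
```

Run:
```python
from plan import *
o=manip.get_obs()
look('large_roll_center','wrist',(390,344,0),save='w18',bar=True,z0=o['eef_pos'][2]-74.5)
plan((681,-2,194,2.3))
s=manip.get_image('side'); cv2.imwrite('pics/s18.png',s['image'][100:300,100:400,::-1])
```

```text
large_roll_center wrist expected px [216. 321.] [(0.84, [46, 182, 334, 439])]
  fit [384.51, 343.97, 0.13] 0.035
now [418.9 371.3 193.9] [-3.141   0.      2.3009] t 37.75 F [ 0.3  0.  -0.8] w 9.5
(681, -2, 194, 2.3) d [-0.4529, -0.0537, -0.0001] az 0.001
```

View pics/w18.png

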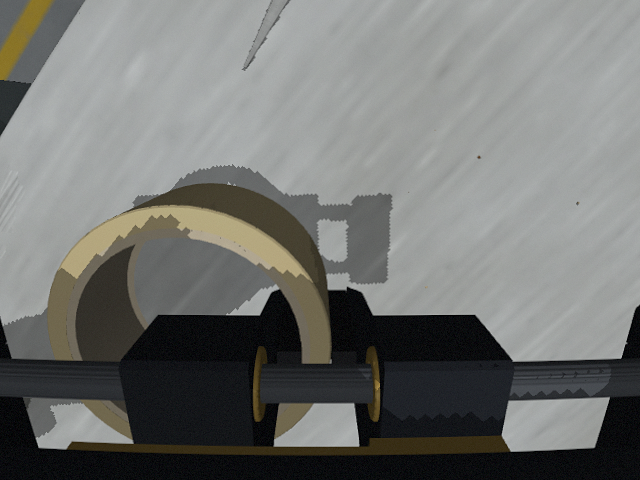

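View pics/s18.png

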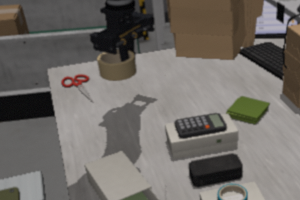

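{"api": "step_arm", "payload": {"moves": [{"dx": -0.02,"dy": -0.0025,"dz": 0,"ax": 0,"ay": 0,"az": 0,"claw": 255},{"dx": -0.06,"dy": -0.007,"dz": 0,"ax": 0,"ay": 0,"az": 0,"claw": 255},{"dx": -0.11,"dy": -0.013,"dz": 0,"ax": 0,"ay": 0,"az": 0,"claw": 255},{"dx": -0.17,"dy": -0.02,"dz": 0,"ax": 0,"ay": 0,"az": 0,"claw": 255},{"dx": -0.23,"dy": -0.027,"dz": 0,"ax": 0,"ay": 0,"az": 0,"claw": 255},{"dx": -0.29,"dy": -0.034,"dz": 0,"ax": 0,"ay": 0,"az": 0,"claw": 255},{"dx": -0.35,"dy": -0.041,"dz": 0,"ax": 0,"ay": 0,"az": 0,"claw": 255},{"dx": -0.4,"dy": -0.047,"dz": 0,"ax": 0,"ay": 0,"az": 0,"claw": 255},{"dx": -0.435,"dy": -0.052,"dz": 0,"ax": 0,"ay": 0,"az": 0,"claw": 255},{"dx": -0.45,"dy": -0.0537,"dz": 0,"ax": 0,"ay": 0,"az": 0,"claw": 255}]}}

```text
time_s: 39.05
eef_pos: [679.8, -2.7, 193.6]
eef_rot: [-3.141, 0.001, 2.297]
ft_force: [0.1, 0.8, -0.9]
gripper_width: 9.2
```

Run:
```python
from plan import *
for i in range(4): manip.get_image('wrist')
o=manip.get_obs()
look('large_roll_center','wrist',(650,-31,0),save='w19',bar=True,z0=o['eef_pos'][2]-74.5)
plan((681,-2,80,2.3))
s=manip.get_image('side'); cv2.imwrite('pics/s19.png',cv2.resize(s['image'][150:330,220:460,::-1],None,fx=3,fy=3))
```

```text
large_roll_center wrist expected px [208. 333.] [(0.94, [48, 183, 334, 437])]
  fit [644.0, -24.73, 0.09] 0.041
now [678.2   2.9 194.5] [ 3.1411e+00 -1.4000e-03  2.3044e+00] t 39.35 F [-0.   0.8 -1. ] w 9.2
(681, -2, 80, 2.3) d [-0.0055, -0.0012, 0.1145] az 0.004
```

View pics/w19.png

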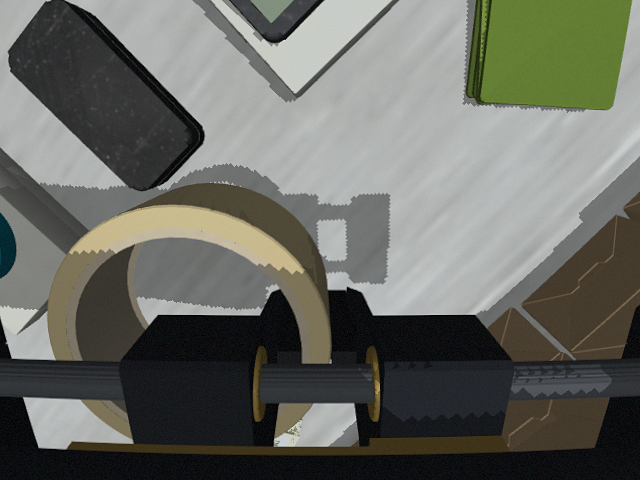

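View pics/s19.png

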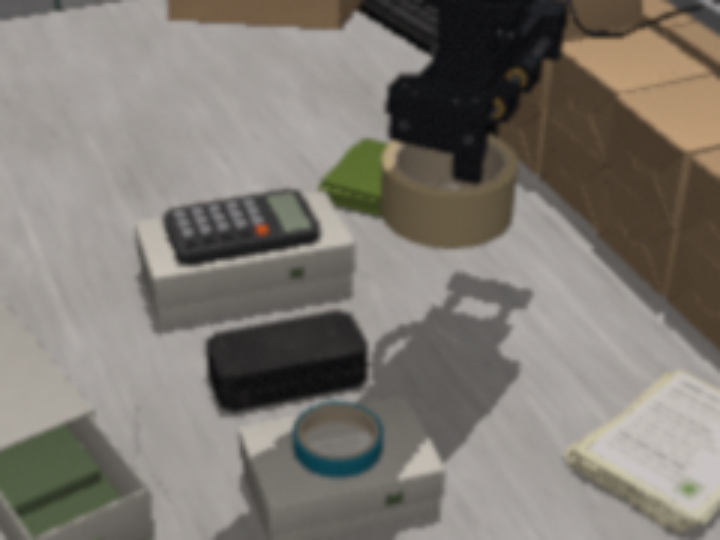

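Run:
```python
from plan import *
t=manip.get_image('top'); print(ray([[235,125],[325,132],[420,132]],t,0).round(),)
cv2.imwrite('pics/t19.png',t['image'][60:300,180:460,::-1].repeat(2,0).repeat(2,1))
plan((681,-2,80,2.3))
```

```text
[[ 842.  261.    0.]
 [ 827.   14.    0.]
 [ 832. -245.    0.]]
now [678.5   2.1 194.5] [ 3.1414e+00 -7.0000e-04  2.3036e+00] t 39.45 F [-0.7  0.3 -1. ] w 9.2
(681, -2, 80, 2.3) d [-0.0047, -0.0009, 0.1145] az 0.004
```

View pics/t19.png

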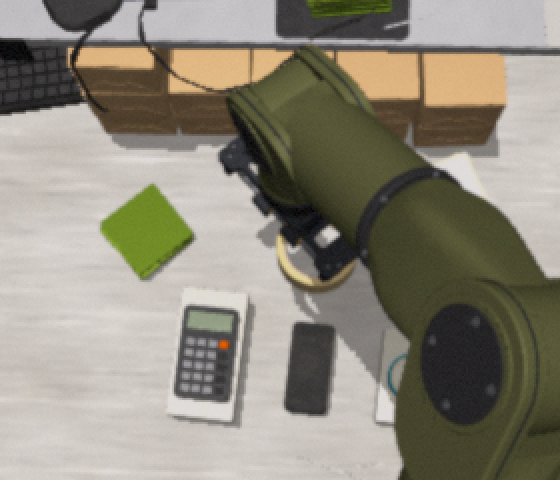

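Run:
```python
from plan import *
t=manip.get_image('top'); 
for z in (250,300,350,400): print(z,ray([[333,84],[300,105],[310,85]],t,z).round().tolist())
print([ (z,ray([[325,106]],t,z).round()[0].tolist()) for z in (60,80,100,120,150)])
print(manip.get_obs()['joint_pos'].round(2))
s=manip.get_image('side'); cv2.imwrite('pics/s20.png',s['image'][:,:,::-1])
```

```text
250 [[842.0, -6.0, 250.0], [791.0, 65.0, 250.0], [838.0, 45.0, 250.0]]
300 [[817.0, -6.0, 300.0], [769.0, 61.0, 300.0], [813.0, 42.0, 300.0]]
350 [[792.0, -6.0, 350.0], [747.0, 57.0, 350.0], [789.0, 39.0, 350.0]]
400 [[767.0, -6.0, 400.0], [724.0, 53.0, 400.0], [764.0, 36.0, 400.0]]
[(60, [875.0, 14.0, 60.0]), (80, [866.0, 14.0, 80.0]), (100, [857.0, 14.0, 100.0]), (120, [848.0, 13.0, 120.0]), (150, [835.0, 13.0, 150.0])]
[ 0.26  0.96 -0.68  1.46  0.68  0.96  0.12]
```

View pics/s20.png

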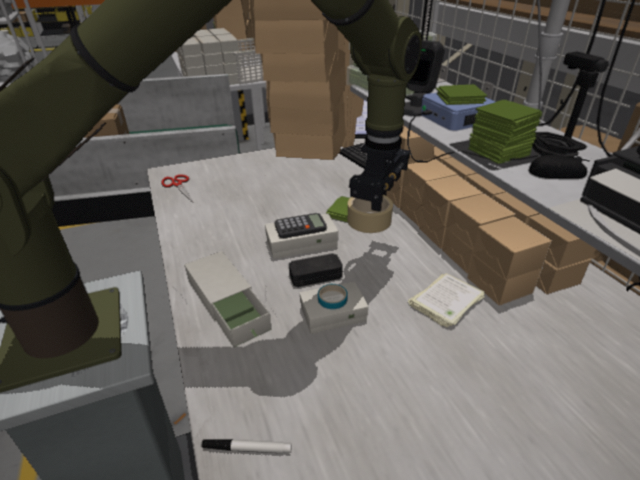

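Run:
```python
from plan import *
plan((683,-0.9,90,2.302))
```

```text
now [678.8   1.3 194.4] [ 3.1415e+00 -1.0000e-04  2.3025e+00] t 39.55 F [0.8 0.4 0.4] w 9.2
(683, -0.9, 90, 2.302) d [-0.0044, 0.0017, 0.1044] az 0.001
```

{"api": "step_arm", "payload": {"moves": [{"dx": -0.004,"dy": 0.002,"dz": 0.02,"ax": 0,"ay": 0,"az": 0,"claw": 255},{"dx": -0.004,"dy": 0.002,"dz": 0.05,"ax": 0,"ay": 0,"az": 0,"claw": 255},{"dx": -0.004,"dy": 0.002,"dz": 0.075,"ax": 0,"ay": 0,"az": 0,"claw": 255},{"dx": -0.004,"dy": 0.002,"dz": 0.092,"ax": 0,"ay": 0,"az": 0,"claw": 255},{"dx": -0.004,"dy": 0.002,"dz": 0.1,"ax": 0,"ay": 0,"az": 0,"claw": 255},{"dx": -0.004,"dy": 0.002,"dz": 0.104,"ax": 0,"ay": 0,"az": 0,"claw": 255},{"dx": -0.004,"dy": 0.002,"dz": 0.104,"ax": 0,"ay": 0,"az": 0,"claw": 255},{"dx": -0.004,"dy": 0.002,"dz": 0.104,"ax": 0,"ay": 0,"az": 0,"claw": 255},{"dx": -0.004,"dy": 0.002,"dz": 0.104,"ax": 0,"ay": 0,"az": 0,"claw": 255},{"dx": -0.004,"dy": 0.002,"dz": 0.104,"ax": 0,"ay": 0,"az": 0,"claw": 255}]}}

```text
time_s: 40.8
eef_pos: [683.4, -1.5, 90.5]
eef_rot: [3.141, 0.0, 2.301]
ft_force: [0.2, -0.9, -2.5]
gripper_width: 9.4
```

Run:
```python
from plan import *
plan((683,-0.9,76,2.302))
s=manip.get_image('side'); cv2.imwrite('pics/s21.png',cv2.resize(s['image'][150:330,220:460,::-1],None,fx=3,fy=3))
look('large_roll_center','wrist',(650,-31,0),bar=True,z0=15)
look('large_roll_center','side',(650,-31,0),z0=15,pic=s)
look('adapter_center','side',(520,-19,1.48),pic=s)
```

```text
now [683.4  -1.5  90.5] [3.1413e+00 4.0000e-04 2.3008e+00] t 40.8 F [ 0.2 -0.9 -2.5] w 9.4
(683, -0.9, 76, 2.302) d [0.0007, 0.0001, 0.0145] az -0.001
large_roll_center wrist expected px [204. 317.] [(0.58, [46, 182, 331, 434])]
  fit [648.99, -28.91, 0.01] 0.04
large_roll_center side expected px [371. 251.] [(0.79, [348, 237, 394, 271])]
  fit [648.9, -28.0, 0.08] 0.114
adapter_center side expected px [316. 269.] [(0.94, [290, 254, 337, 287])]
  fit [518.15, -19.48, 1.45] 0.055
```

View pics/s21.png

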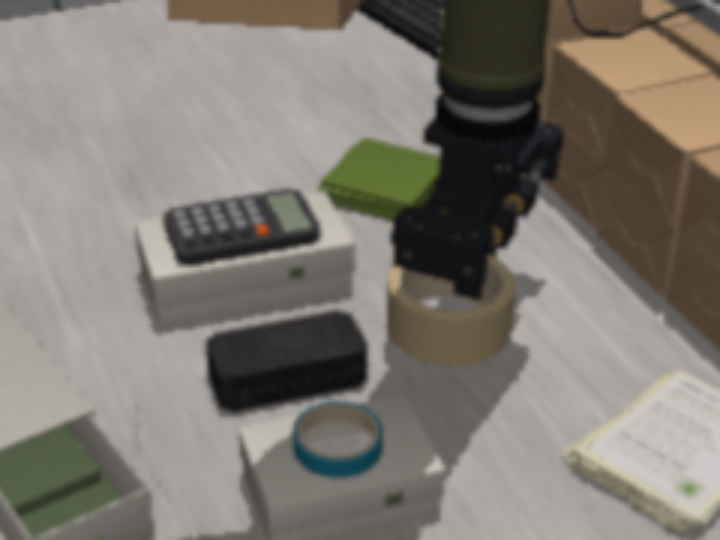

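{"api": "step_arm", "payload": {"moves": [{"dx": 0,"dy": 0,"dz": 0.004,"ax": 0,"ay": 0,"az": 0,"claw": 255},{"dx": 0,"dy": 0,"dz": 0.007,"ax": 0,"ay": 0,"az": 0,"claw": 255},{"dx": 0,"dy": 0,"dz": 0.009,"ax": 0,"ay": 0,"az": 0,"claw": 255},{"dx": 0,"dy": 0,"dz": 0.011,"ax": 0,"ay": 0,"az": 0,"claw": 255},{"dx": 0,"dy": 0,"dz": 0.0125,"ax": 0,"ay": 0,"az": 0,"claw": 255},{"dx": 0,"dy": 0,"dz": 0.0135,"ax": 0,"ay": 0,"az": 0,"claw": 255},{"dx": 0,"dy": 0,"dz": 0.0143,"ax": 0,"ay": 0,"az": 0,"claw": 255},{"dx": 0,"dy": 0,"dz": 0.0148,"ax": 0,"ay": 0,"az": 0,"claw": 255},{"dx": 0,"dy": 0,"dz": 0.0148,"ax": 0,"ay": 0,"az": 0,"claw": 255},{"dx": 0,"dy": 0,"dz": 0.0148,"ax": 0,"ay": 0,"az": 0,"claw": 255}]}}

```text
time_s: 42.3
eef_pos: [683.3, -1.5, 75.4]
eef_rot: [3.142, 0.0, 2.301]
ft_force: [-0.0, -0.0, -0.6]
gripper_width: 9.3
```

Run:
```python
from plan import *
plan((683,-0.9,76,2.302))
s=manip.get_image('side'); cv2.imwrite('pics/s22.png',cv2.resize(s['image'][210:310,280:420,::-1],None,fx=5,fy=5))
look('large_roll_center','wrist',(650,-31,0),bar=True,z0=0,save='w22')
look('large_roll_center','side',(650,-31,0),z0=0,pic=s)
```

```text
now [683.3  -1.5  75.4] [3.1416e+00 1.0000e-04 2.3008e+00] t 42.3 F [-0.  -0.  -0.6] w 9.3
(683, -0.9, 76, 2.302) d [0.0006, 0.0002, -0.0006] az -0.001
large_roll_center wrist expected px [204. 317.] [(0.7, [47, 184, 332, 440])]
  fit [648.93, -28.96, 0.11] 0.039
large_roll_center side expected px [370. 257.] [(0.87, [349, 241, 392, 276])]
  fit [648.07, -29.54, 0.07] 0.114
```

View pics/s22.png

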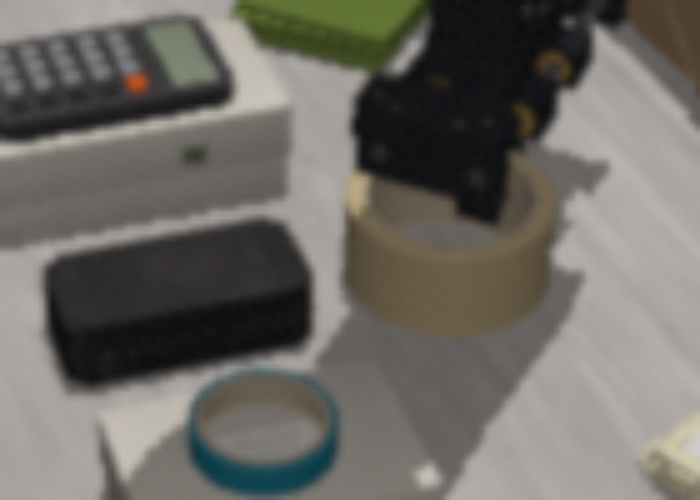

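View pics/w22.png

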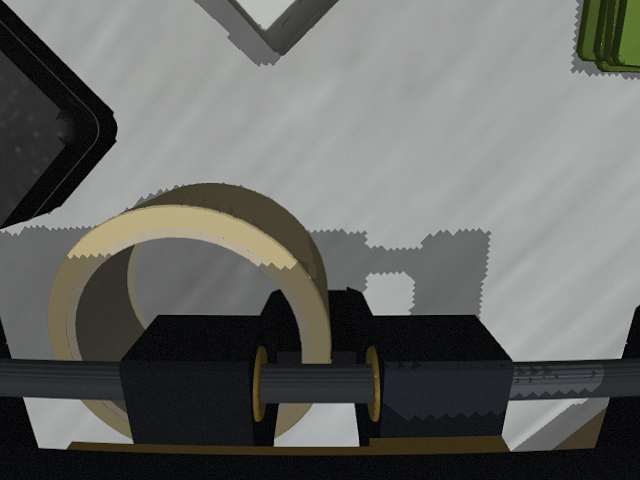

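{"api": "step_arm", "payload": {"moves": [{"dx": 0,"dy": 0,"dz": 0.0005,"ax": 0,"ay": 0,"az": 0,"claw": 255},{"dx": 0,"dy": 0,"dz": 0.001,"ax": 0,"ay": 0,"az": 0,"claw": 255},{"dx": 0,"dy": 0,"dz": 0.001,"ax": 0,"ay": 0,"az": 0,"claw": 180},{"dx": 0,"dy": 0,"dz": 0.001,"ax": 0,"ay": 0,"az": 0,"claw": 110},{"dx": 0,"dy": 0,"dz": 0.001,"ax": 0,"ay": 0,"az": 0,"claw": 110},{"dx": 0,"dy": 0,"dz": 0.001,"ax": 0,"ay": 0,"az": 0,"claw": 110},{"dx": 0,"dy": 0,"dz": -0.02,"ax": 0,"ay": 0,"az": 0,"claw": 110},{"dx": 0,"dy": 0,"dz": -0.06,"ax": 0,"ay": 0,"az": 0,"claw": 110},{"dx": 0,"dy": 0,"dz": -0.1,"ax": 0,"ay": 0,"az": 0,"claw": 110},{"dx": 0,"dy": 0,"dz": -0.13,"ax": 0,"ay": 0,"az": 0,"claw": 110}]}}

```text
time_s: 43.75
eef_pos: [683.9, -1.0, 209.1]
eef_rot: [3.139, 0.002, 2.301]
ft_force: [0.5, -0.2, -0.1]
gripper_width: 50.4
```

Run:
```python
from plan import *
for i in range(4): manip.get_image('wrist')
p=manip.get_image('wrist')
R_,_,_=look('large_roll_center','wrist',(650,-31,0),pic=p,save='w23')
A,_,_=look('adapter_center','wrist',(519.8,-19.3,1.48),pic=p)
look('coasters_center','wrist',(697,202.5,.71),pic=p)
plan()
```

```text
large_roll_center wrist expected px [254. 230.] [(0.6, [175, 157, 326, 302])]
  fit [649.09, -28.14, 0.05] 0.022
adapter_center wrist expected px [118.  91.] [(0.95, [17, 0, 208, 179])]
  fit [518.56, -19.69, 1.48] 0.043
coasters_center wrist expected px [536.  19.] [(0.92, [457, 0, 615, 100]), (0.63, [0, 194, 26, 266])]
  fit [724.16, 174.7, 0.78] 0.381
now [682.6  -1.7 204.2] [-3.1396e+00 -1.1000e-03  2.3009e+00] t 44.15 F [ 0.3 -0.7 -0.4] w 50.0
```

View pics/w23.png

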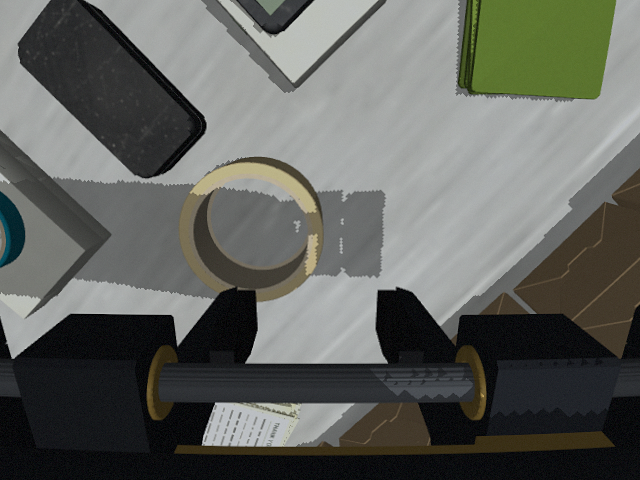

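Run:
```python
from plan import *
plan((480,370,240,2.3))
```

```text
now [682.6  -1.7 204.2] [-3.1396e+00 -1.1000e-03  2.3009e+00] t 44.15 F [ 0.3 -0.7 -0.4] w 50.0
(480, 370, 240, 2.3) d [0.4121, 0.097, -0.0358] az 0.001
```

{"api": "step_arm", "payload": {"moves": [{"dx": 0.03,"dy": 0.007,"dz": -0.02,"ax": 0,"ay": 0,"az": 0,"claw": 110},{"dx": 0.08,"dy": 0.02,"dz": -0.035,"ax": 0,"ay": 0,"az": 0,"claw": 110},{"dx": 0.14,"dy": 0.033,"dz": -0.035,"ax": 0,"ay": 0,"az": 0,"claw": 110},{"dx": 0.2,"dy": 0.047,"dz": -0.035,"ax": 0,"ay": 0,"az": 0,"claw": 110},{"dx": 0.26,"dy": 0.061,"dz": -0.035,"ax": 0,"ay": 0,"az": 0,"claw": 110},{"dx": 0.32,"dy": 0.075,"dz": -0.035,"ax": 0,"ay": 0,"az": 0,"claw": 110},{"dx": 0.37,"dy": 0.087,"dz": -0.035,"ax": 0,"ay": 0,"az": 0,"claw": 110},{"dx": 0.4,"dy": 0.094,"dz": -0.035,"ax": 0,"ay": 0,"az": 0,"claw": 110},{"dx": 0.41,"dy": 0.097,"dz": -0.035,"ax": 0,"ay": 0,"az": 0,"claw": 110},{"dx": 0.41,"dy": 0.097,"dz": -0.035,"ax": 0,"ay": 0,"az": 0,"claw": 110}]}}

```text
time_s: 45.4
eef_pos: [482.3, 368.3, 239.8]
eef_rot: [-3.14, 0.001, 2.301]
ft_force: [0.6, -1.2, 0.2]
gripper_width: 50.3
```

```bash
cat > chk.py <<'E'
from plan import *
t=manip.get_image('top');s=manip.get_image('side')
g=dict(large_box_center=((530,110.5,1.48),0),small_box_center=((507,-148,1.48),0),adapter_center=((519.5,-19,1.48),0),large_roll_center=((649,-29,0),0),calculator_center=((530,110.5,-.09),50),small_roll_center=((507,-148,0),42),coasters_center=((697,202.5,.71),0))
out={}
for c,p in (('top',t),('side',s)):
    o={}
    for n,(q,z) in g.items():
        r=look(n,c,q,z,pic=p)[0]
        if r is not None:o[n]=r
    L,S_=o['large_box_center'],o['small_box_center']; m=(L+S_)[:2]/2
    u=np.array([np.cos(.089),-np.sin(.089)]); v=np.array([u[1],-u[0]])*-1
    for n in('adapter_center','large_roll_center'):
        if n in o: d=o[n][:2]-m; print(c,n,'along',round(d@u,1),'lateral(+left)',round(d@v,1))
cv2.imwrite('pics/tchk.png',cv2.resize(t['image'][130:290,220:420,::-1],None,fx=3.8,fy=3.7,interpolation=cv2.INTER_CUBIC))
E
python3 chk.py
```

```text
large_box_center top expected px [285. 237.] [(0.63, [261, 204, 307, 270])]
  fit [529.96, 111.46, 1.48] 0.064
small_box_center top expected px [385. 249.] [(0.93, [365, 224, 402, 273])]
  fit [505.09, -148.42, 1.49] 0.031
adapter_center top expected px [335. 243.] [(0.71, [320, 224, 347, 269])]
  fit [516.37, -18.97, 1.49] 0.053
large_roll_center top expected px [340. 194.] [(0.76, [322, 175, 356, 216])]
  fit [647.04, -28.9, 0.17] 0.031
calculator_center top expected px [283. 236.] [(0.66, [269, 209, 300, 263])]
  fit [526.93, 111.04, -0.08] 0.056
small_roll_center top expected px [386. 247.] [(0.58, [372, 236, 398, 261])]
  fit [504.46, -147.2, 0.06] 0.026
coasters_center top expected px [253. 175.] [(0.76, [230, 152, 280, 197])]
  fit [696.49, 201.78, 0.73] 0.052
top adapter_center along -1.1 lateral(+left) -0.6
top large_roll_center along 129.9 lateral(+left) 1.1
large_box_center side expected px [301. 235.] [(0.64, [266, 214, 338, 258]), (0.49, [299, 284, 367, 333])]
  fit [530.19, 110.54, 1.47] 0.016
small_box_center side expected px [333. 306.] [(0.88, [299, 283, 368, 330])]
  fit [507.58, -147.51, 1.46] 0.039
adapter_center side expected px [316. 269.] [(0.82, [292, 254, 340, 284])]
  fit [518.0, -20.46, 1.41] 0.069
large_roll_center side expected px [370. 256.] [(0.81, [348, 236, 391, 275])]
  fit [647.22, -28.55, 0.03] 0.029
calculator_center side expected px [300. 224.] [(0.67, [272, 214, 328, 238])]
  fit [528.77, 108.16, -0.11] 0.054
small_roll_center side expected px [333. 296.] [(0.78, [315, 280, 347, 306])]
  fit [506.29, -147.44, 0.14] 0.032
coasters_center side expected px [347. 209.] [(0.77, [326, 196, 369, 226]), (0.59, [318, 284, 347, 308])]
  fit [699.1, 203.36, 0.81] 0.084
side adapter_center along -0.7 lateral(+left) -2.1
side large_roll_center along 128.7 lateral(+left) 1.4
```

View pics/tchk.png

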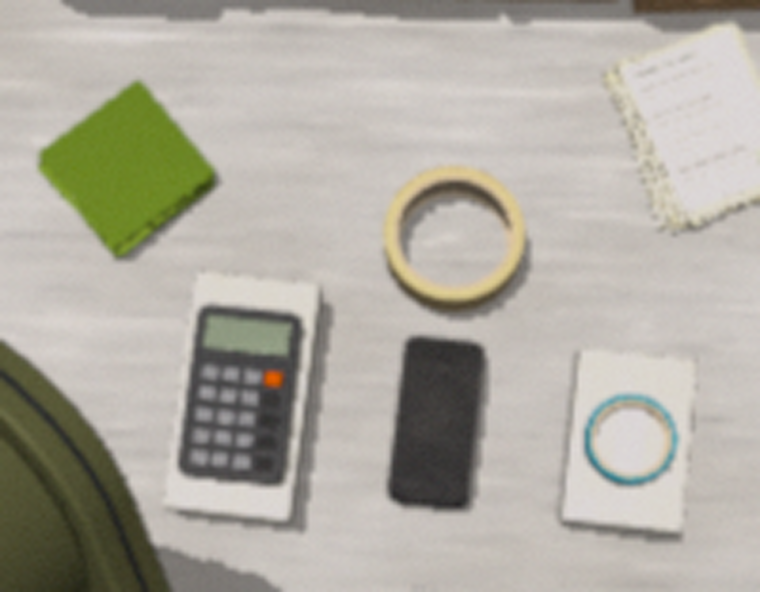

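```bash
python3 -c "
from cell import manip
print(manip.finish_job())"
```

```text
the job is handed in; nothing more can be done
None
```

The order is set out as asked and the job is handed in, at about 46 s on the robot's clock. I placed the items in the order given: calculator, small roll, adapter, large roll.

Distances below are camera-based, and the cameras disagree by about 1–3 mm:

- **Calculator:** it lies face up and lengthwise on the larger box, with the display away from the robot. The wrist camera puts it about 1 mm from the centre of the lid. The top camera puts it about 3 mm towards the robot, and the side camera about 3 mm off, mostly to the right.
- **Small roll:** it lies flat on the smaller box, about 1–1.5 mm from the centre of the lid.
- **Adapter:** my first placing was about 2 mm short, so I gripped it again and shifted it. It is now within about 1 mm of the midpoint along its length and parallel to the boxes. Sideways, the wrist and top cameras put it under 1 mm off and the side camera about 2 mm.
- **Large roll:** it lies flat behind the adapter with a gap of about 23–25 mm. It sits about 2–3 mm left of the adapter's centre line, and I left it there. Its ring wall closed to about 9 mm in the gripper, not the listed 19 mm. It tilted slightly while carried but settled flat.
- **Coasters:** they were not touched. Their measured position agreed with the first one to within about 2 mm.

At hand-in the arm was clear of everything, with the gripper empty.

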